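# Load the UV curing unit, close and clamp its hood, and log the run with the scanner

## Task

Cure the rinsed prints: stand every model that is on the grey mat upright on the mirror floor of the UV curing unit, none touching another, then lower the amber hood gently all the way onto its stop and throw the red clamp handle fully upright so that the clamp holds the hood's lug. With everything shut, log the run: take the barcode scanner, hold it steady with its nose window pointing squarely at the middle of the label on top of the hood, about 10 cm above it, for a good second, and put the scanner back nose down in its holder. Leave the wash bottle, the jar and the yellow ring where they are.

Things in the scene. Friction and masses are not known exactly. Their poses are not given: they have to be found in the camera images.
- unit: White UV curing unit, fixed. Origin on the bench under the chamber's middle; its front is -x, z up. Block x -110 to 135, y -120 to 120 mm; its flat top is the bare mirror floor, z = 55 mm, x -101 to 101, y -111 to 111 mm. Low front apron x -175 to -110, top z = 30 mm. Hood hinge line along y at x = 110, z = 58 mm; clamp pivot line along y at x = -158, z = 90, on a bracket at y = -55 mm.
- hood (a joint): Hood angle, rad: 0 = shut on its stop, grows as the front edge swings up, at most 1.9; starts at 1.55 to 1.85. Amber box open below, 450 g, walls 4 mm; open, it stands 320 mm above the bench; shut, it spans x -105 to 105, y -115 to 115, z 56 to 126 mm of the unit (66 mm free over the mirror). Stays open above 1.3 rad; falls shut if let go below about 1.2, so lead it all the way down.
- hood_tab (a point): Grip point of the black tab on the hood's front wall: 45 mm long (18 mm of it beyond this point), 20 mm wide along the hinge line, 14 mm thick. Points up when open, to the front when shut. Pinch it from above, fingers closing along the unit's y; it turns between them. Shut, it is at x = -132, y = 45, z = 85 mm of the unit (242 mm before the hinge line, 27 mm above it).
- hood_label (a point): Middle of the white barcode label (64 x 32 mm, long side along the unit's y) on the outside of the hood's top; its z axis is the outward normal. With the hood shut it lies at x = 0, y = 0, z = 127 mm in the unit's frame, facing straight up.
- clamp (a joint): Angle of the vertical-handle toggle clamp on the apron, rad: 0 = clamped (red handle upright, arm level with its rubber tip on the steel lug of the shut hood), grows as the handle tips back away from the hood, at most 1.5; starts at 1.25 to 1.5. Stays where it is left; about 3 N at the grip moves it.
- clamp_grip (a point): Grip point on the axis of the clamp's red handle sleeve (18 mm diameter, from 53 to 115 mm from the pivot line; this point at 85 mm). At joint angle a it is at x = -158 - 85 sin a, y = -55, z = 90 + 85 cos a mm of the unit. Pinch it from above, fingers closing along the unit's y; it turns between them.
- mat: Flat grey mat, 190 (x) x 260 (y) x 3 mm, fixed to the bench; origin at the middle of its underside. The models stand on it, their feet 3 mm above the bench.
- castle: Blue printed castle, 70 g: square block 44 x 44 x 26 mm (sides along its x and y) with four slim corner turrets of 11 mm up to 50 mm flush with its sides, tips 56 mm high. Origin at the middle of its underside, z up. Grasp across two facing sides 24 to 30 mm up.
- lattice: Green printed lattice ball, 42 mm diameter (centre 34 mm up, 55 mm high) on a round foot of 46 mm diameter and 10 mm height, 60 g. Origin at the middle of the foot's underside, z up. Grasp the ball at 34 mm.
- pillar: White printed pillar like a chess piece, 56 mm high, 60 g: foot 46 mm in diameter (to 12 mm), waist 22 to 24 mm in diameter from 18 to 42 mm, head 32 mm. Origin at the middle of its underside, z up. Grasp the waist at about 30 mm.
- heart: Red printed heart, 56 mm high, 70 g, on a white round foot of 44 mm diameter and 10 mm height; the heart is 42 mm in diameter between 22 and 36 mm up. Origin at the middle of its underside, z up. Grasp at about 29 mm.
- spool: Orange printed spool, 50 mm high, 60 g: lower flange 46 mm in diameter (to 12 mm), core 30 mm in diameter (12 to 42 mm), upper flange 40 mm. Origin at the middle of its underside, z up. Grasp the core at about 28 mm. (Of the five models three to five are present.)
- scanner: Grey pistol-shaped barcode scanner, 160 g. Origin: middle of the window in its nose; it reads along its own -z. Barrel 38 (x) x 36 (y) mm, z 0 to 64 mm; the handle runs level from it along -x to x = -119 mm, 30 mm wide (y), z 37 to 63 mm. Grasp the handle across its 30 mm (fingers closing along its y) at x = -45, z = 50 mm. Rests nose down in the holder.
- holder: Black desk holder for the scanner, fixed; plate x -132 to 42, y -32 to 32 mm, 8 mm thick. Origin on the bench below the middle of the nose well, which is 50 (x) x 48 (y) mm inside with 12 mm walls. A post at x = -105 mm (22 mm long) carries the handle at z = 45 mm between cheeks 46 mm apart, up to z = 57 mm. The scanner's axes lie along the holder's.
- holder_seat (a point): Middle of the floor of the nose well, 8 mm above the bench: the scanner's origin lies here when it is put away.
- wash_bottle: Bystander: white wash bottle with a red cap, 64 mm in diameter, 150 mm high; origin at the middle of its underside.
- jar: Bystander: glass jar with a blue lid, 60 mm in diameter, 70 mm high; origin at the middle of its underside.
- ring_print: Bystander: yellow printed ring, 56 mm in diameter, 14 mm high; origin at the middle of its underside.
Things that resemble listed ones, but are neither listed nor needed, are in the scene too. Several things look just like the lattice: the one meant starts nearest to the robot's base.

How it is judged:
By the outcome, as a careful person would: the job done as asked, in the order asked, and still so for the second after the job is handed in, with the robot touching nothing.
Of castle, lattice, pillar, heart, spool only 3 to 5 are there at a start; the rules pass over those that are not, and their reading is None.
At some moment in a run one of castle, lattice, pillar, heart, spool may be knocked a few centimetres aside while the robot is not near it.
It also fails if it takes over 210 s, if anything falls off the work surface, if the arm or the gripper's body presses on something with over 40 N, if the wrist force passes 120 N, or if a joint passes its speed limit or range.

## Robot

A 7-joint arm with a two-finger parallel gripper is mounted at the origin on the work surface. World frame = base frame: x ahead of the robot, y to its left, z up, the work surface at z = 0. Lengths are in m, angles in rad, forces in N, time in s.
With the tool pointing down it reaches from about 0.4 to 0.85 m from the base axis. Payload 10.4 kg.
Tool frame: the origin (TCP) lies between the finger pads; the fingertips stand tip_extent ahead of it and the grasp point (between the pads) lies 2 mm behind it (tip_extent is the distance from the TCP to the fingertips, in m); z points along the fingers, y is the direction in which the jaws open and shut (so a half turn about z gives the same grasp; the last joint's range is limited). The gripper opens to 87 mm and grips with 3 to 60 N. Pads are 19 mm wide; open, the fingers measure 117 mm over their backs; the gripper's body (75 mm by 190 mm) begins 51 mm behind the grasp point.
Start: joints at [1.14, 0.332, -0.065, 1.46, 0.022, 1.35, -0.088], TCP at [0.248, -0.574, 0.24] pointing down, gripper open.
Joint ranges: [-2.6, 2.6], [-0.5, 2.12], [-1.47, 1.34], [0.16, 2.42], [-1.27, 4.41], [0.06, 2.06], [-2.6, 2.6]. Speed limits (rad/s): [2.22, 2.22, 2.79, 2.79, 3.14, 3.14, 3.14].

## Interface

Orientations are given as a unit quaternion [x, y, z, w].
In Python, from bench import read_state, camera, camera_params, close_job, tip_extent gives the robot as it stands. The module is installed in compiled form; this text tells all that it offers.
- The arm moves only by the tool send_rows, never from a script. Its argument "steps" is a list of rows, each a list of 7 numbers: the turn, a rotation vector about the tool's x, y, z in degrees, then the shift along the tool's x, y, z in m, then the gripper's target within -1 to 1 (shut at 1, half-way at 0, fully open at -1). In form: [[ax, ay, az, x, y, z, jaw], ...]. A call has exactly 10 rows; each row shifts and turns the pose as measured when the row begins, along the tool's axes as they then stand; what a row does not reach is not made up. A row lasts 1/10 s, in which the tool goes at most 50 mm and 8.59 degrees, less where a joint would pass 70% of its speed; a pose out of reach is approached as far as the arm can. A call with a gripper value outside its range is refused whole. The fingers move at their own pace and stop on an object; "force" is the grip in N (left out, the last holds). Time passes only in rows, so rows that do not move let the fingers close, or fill a call up. It gives the time, the measured TCP pose, the force and the opening at its end, in the units of the state.
- read_state(): the state, without advancing time (a new reading comes with each control period).
- camera(name): name is "side" or "top"; returns (picture, depth): 400x640x3 uint8, blue, green, red; 400x640 float32, m along the optical axis (not along the pixel's ray), 0 where there is no reading.
- camera_params(name): a dict with "camera_matrix" (3x3 intrinsics, pixels), "world_from_camera" (4x4, takes a point from camera to world coordinates). Camera axes: x right, y down, z forward; pixel columns grow to the right and rows downward; lengths in m; the calibration is good to about 2 mm. A picture is of the moment at which its call begins. camera_params takes no time and is no camera call.
- close_job(): hands the job in, once; it reports no verdict.
The state is a dict: "time": time; "joint_positions": joint angles; "joint_vel": joint speeds; "joint_torque": joint torques, N m; "ee_pos": TCP position; "eef_rot": TCP orientation; "ft_force": force on the tool from outside, world axes, zero at the start; "torque": the same for the moment, N m; "width": finger opening in m.
Only numpy, scipy, OpenCV 4.12 (cv2) and the standard library are available. Lean on these libraries where they do the work, as an engineer would, in place of code of your own. Each camera call takes 0.05 s, during which the arm holds its last target.

## Working session

There is one attempt and no reset: what is moved stays moved. The work goes in short steps, Python scripts to look and compute and a tool call to move; the robot and the scene stay as the last step left them, time stands still between calls to the robot, and variables do not carry over. Pictures are saved under pics/ and viewed, and the job is handed in when it is done.

Besides the shell and the picture viewer there is one more tool, called after ">>>" by a JSON object that holds its "fn" and its "kwargs". send_rows: Moves the arm, as the interface text tells. Its arguments: {"type":"object","properties":{"steps":{"type":"array"},"force":{"type":"number"}},"required":["steps"]}

```bash
mkdir -p pics && ls
cat > h.py <<'E'
import numpy as np, cv2
from scipy.spatial.transform import Rotation as R
from bench import read_state, camera, camera_params, tip_extent
def snap(name,tag):
    im,d=camera(name); cv2.imwrite(f'pics/{tag}.png',im); np.savez(f'pics/{tag}.npz',im=im,d=d); return im,d
def pts(name,d):
    P=camera_params(name);K=P['camera_matrix'];T=P['world_from_camera']
    v,u=np.mgrid[0:d.shape[0],0:d.shape[1]]
    c=np.stack([(u-K[0][2])/K[0][0]*d,(v-K[1][2])/K[1][1]*d,d],-1)
    return c@np.array(T)[:3,:3].T+np.array(T)[:3,3]
def ray(name,u,v,z):
    P=camera_params(name);K=np.array(P['camera_matrix']);T=np.array(P['world_from_camera'])
    r=T[:3,:3]@np.linalg.solve(K,[u,v,1]);o=T[:3,3];return o+r*(z-o[2])/r[2]
def proj(name,p):
    P=camera_params(name);K=np.array(P['camera_matrix']);T=np.array(P['world_from_camera'])
    c=T[:3,:3].T@(np.array(p)-T[:3,3]);q=K@c;return q[:2]/q[2]
E
python3 - <<'E'
from h import *
for n in('top','side'):
    snap(n,n+'0'); p=camera_params(n); print(n,np.round(p['camera_matrix'],1),np.round(p['world_from_camera'],3))
s=read_state(); print(s); print(tip_extent if not callable(tip_extent) else tip_extent())
E
```

```text
pics
top [[476.3   0.  325.4]
 [  0.  476.3 203.5]
 [  0.    0.    1. ]] [[-1.000e-03 -9.970e-01  7.600e-02  5.080e-01]
 [-1.000e+00  0.000e+00 -7.000e-03 -3.900e-02]
 [ 7.000e-03 -7.600e-02 -9.970e-01  1.222e+00]
 [ 0.000e+00  0.000e+00  0.000e+00  1.000e+00]]
side [[398.9   0.  327.3]
 [  0.  398.9 193.4]
 [  0.    0.    1. ]] [[-0.747 -0.491  0.447  0.162]
 [-0.664  0.545 -0.512  0.438]
 [ 0.008 -0.68  -0.733  0.823]
 [ 0.     0.     0.     1.   ]]
{'time': 0.1, 'joint_positions': array([ 1.14039383,  0.33281486, -0.06469677,  1.46087313,  0.02164579,
        1.34990267, -0.08850306]), 'joint_vel': array([ 4.43204868e-04, -8.91223007e-04,  3.81070159e-04, -3.05164590e-03,
        5.33886605e-04, -5.64804008e-05,  3.16293363e-04]), 'joint_torque': array([ 8.83418488e-04, -6.24546432e+01,  2.41175346e-02, -3.90718782e+01,
       -6.15004543e-02,  3.66238353e-02,  7.41054305e-05]), 'ee_pos': array([ 0.2477204 , -0.57344929,  0.23882209]), 'eef_rot': array([ 9.79281477e-01,  2.02502754e-01, -1.82794665e-04, -6.24540640e-04]), 'ft_force': array([-0.24819514, -0.43585911,  0.19353117]), 'torque': array([-0.00283257,  0.01314228,  0.07842199]), 'width': 0.08713706618367655}
0.017
```

View pics/top0.png

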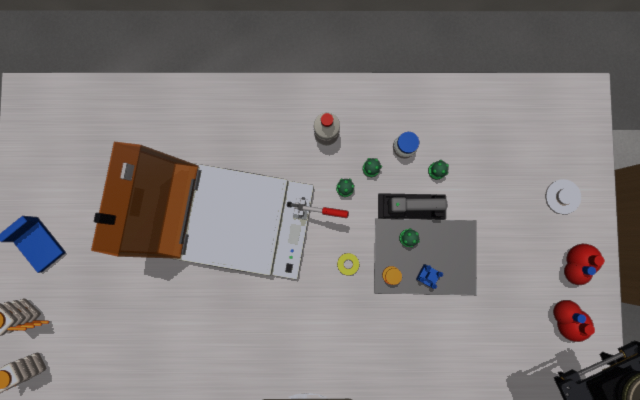

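View pics/side0.png

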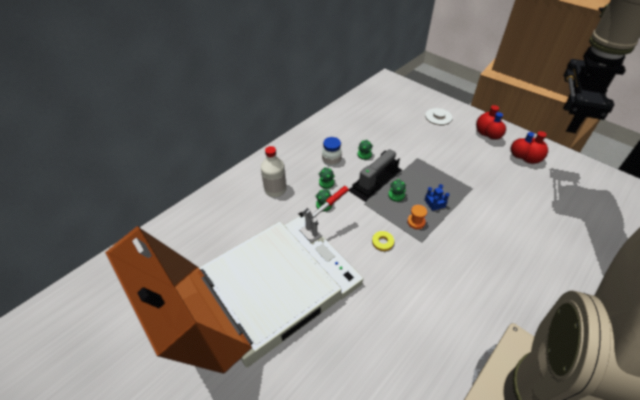

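Run:
```python
import cv2,numpy as np
im=np.load('pics/top0.npz')['im']
c=im[180:310,330:490]; cv2.imwrite('pics/matcrop.png',cv2.resize(c,None,fx=5,fy=4.6,interpolation=cv2.INTER_CUBIC))
c=im[130:290,80:330]; cv2.imwrite('pics/unitcrop.png',cv2.resize(c,None,fx=3.2,fy=3.2,interpolation=cv2.INTER_CUBIC))
c=np.load('pics/side0.npz')['im'][120:270,290:490]; cv2.imwrite('pics/sidecrop.png',cv2.resize(c,None,fx=4,fy=4,interpolation=cv2.INTER_CUBIC))
```

```text
(no output)
```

View pics/matcrop.png

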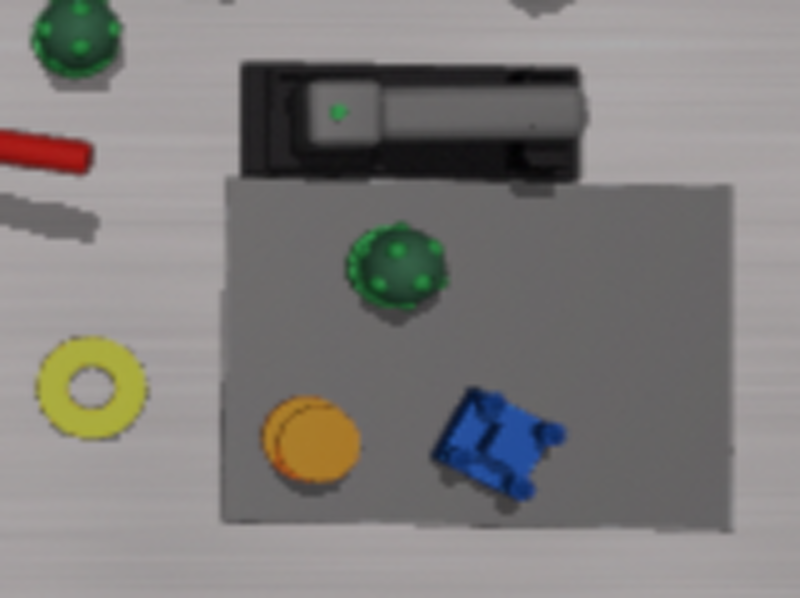

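View pics/unitcrop.png

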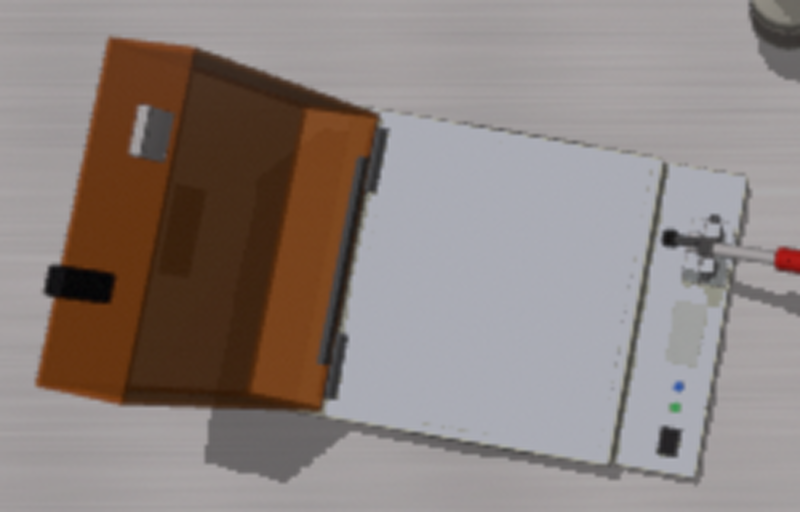

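View pics/sidecrop.png

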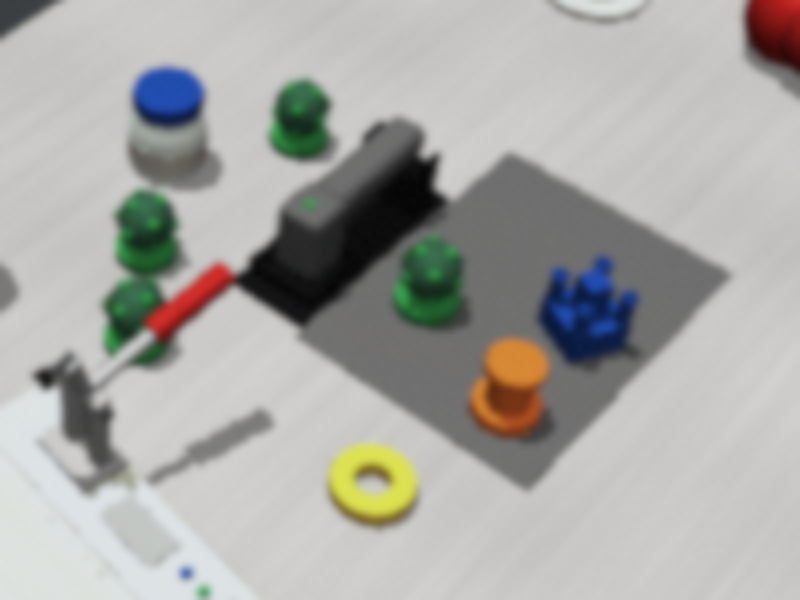

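Run:
```python
from h import *
A=np.load('pics/top0.npz');im,d=A['im'],A['d'];P=pts('top',d)
z=P[...,2]
print('bench z',np.median(z[300:380,200:400]), 'mat', np.median(z[285:292,400:470]))
# mirror: bright, z~.055
hsv=cv2.cvtColor(im,cv2.COLOR_BGR2HSV)
def rect(m,zz,name='top'):
    m=cv2.morphologyEx(m.astype(np.uint8),cv2.MORPH_OPEN,np.ones((3,3)))
    n,l,s,c=cv2.connectedComponentsWithStats(m); k=1+np.argmax(s[1:,4]);
    cs,_=cv2.findContours((l==k).astype(np.uint8),cv2.RETR_EXTERNAL,cv2.CHAIN_APPROX_NONE); c=cs[0][:,0]
    w=np.array([ray(name,u,v,zz)[:2] for u,v in c],np.float32)
    r=cv2.minAreaRect(w); return s[k],r,cv2.boxPoints(r)
m=(abs(z-.055)<.012); m[:,:150]=0;m[:,330:]=0;m[:130]=0
print('mirror',rect(m,.055))
m=(abs(z-.030)<.009); m[:,:260]=0;m[:,330:]=0;m[:130]=0
print('apron',rect(m,.030))
g=cv2.cvtColor(im,cv2.COLOR_BGR2GRAY)
m=(abs(z-.003)<.008)&(g<130)&(hsv[...,1]<60); m[:215]=0;m[300:]=0;m[:,:365]=0;m[:,485:]=0
print('mat',rect(m,.003))
for nm,lo,hi,(u0,u1,v0,v1) in [('castle',(100,120,40),(130,255,255),(415,450,260,292)),('lattice',(50,80,20),(85,255,255),(395,425,222,252)),('spool',(5,150,60),(20,255,255),(375,408,260,292)),('yellow',(22,100,60),(35,255,255),(330,365,245,280)),('scanner',(0,0,60),(180,60,140),(385,450,190,222))]:
    mm=cv2.inRange(hsv,lo,hi)>0; q=np.zeros_like(mm);q[v0:v1,u0:u1]=1;mm&=q
    zz=z[mm];print(nm,mm.sum(),'zmax',np.percentile(zz,[5,50,95,99]).round(4))
    hi_=mm&(z>np.percentile(zz,95)-.006)
    print('  top pts mean',P[hi_].mean(0).round(4),'min/max',P[hi_].min(0).round(4),P[hi_].max(0).round(4))
```

```text
bench z 0.0006343768465590927 mat 0.003448059272007642
mirror (array([ 181,  164,  107,  111, 8905], dtype=int32), ((0.5586991310119629, 0.17688916623592377), (0.22618049383163452, 0.24051888287067413), 80.43671417236328), array([[0.42132252, 0.0853501 ],
       [0.6584988 , 0.04539103],
       [0.69607574, 0.26842824],
       [0.45889944, 0.3083873 ]], dtype=float32))
apron (array([ 272,  181,   42,   98, 2291], dtype=int32), ((0.534332275390625, 0.03518858924508095), (0.06646787375211716, 0.2393152415752411), 80.13238525390625), array([[ 0.41074947,  0.0229523 ],
       [ 0.6465243 , -0.0180597 ],
       [ 0.6579151 ,  0.04742488],
       [ 0.42214024,  0.08843687]], dtype=float32))
mat (array([ 374,  215,  103,   81, 6828], dtype=int32), ((0.47095581889152527, -0.3014531135559082), (0.2608737349510193, 0.20106075704097748), 88.58660888671875), array([[ 0.3672387 , -0.42937064],
       [ 0.56823826, -0.43433   ],
       [ 0.57467294, -0.17353559],
       [ 0.37367338, -0.16857624]], dtype=float32))
castle 363 zmax [0.0229 0.0333 0.0587 0.0623]
  top pts mean [ 0.4196 -0.3002  0.0766] min/max [ 0.3911 -0.3313  0.0528] [ 0.5081 -0.0391  1.222 ]
lattice 279 zmax [0.0109 0.0508 0.0591 0.061 ]
  top pts mean [ 0.5143 -0.2552  0.0675] min/max [ 0.5002 -0.2742  0.0531] [ 0.5296 -0.0391  1.222 ]
spool 274 zmax [0.0135 0.0523 0.0567 0.0579]
  top pts mean [ 0.4205 -0.2118  0.0599] min/max [ 0.4009 -0.2316  0.0507] [ 0.5081 -0.0391  1.222 ]
yellow 308 zmax [0.01   0.0141 0.0182 0.0202]
  top pts mean [ 0.4471 -0.1033  0.0151] min/max [ 0.4222 -0.1298  0.0122] [ 0.4749 -0.0768  0.0222]
scanner 887 zmax [1.000e-04 6.920e-02 7.450e-02 1.222e+00]
  top pts mean [ 0.5929 -0.2662  0.0947] min/max [ 0.5081 -0.3406  0.0686] [ 0.6095 -0.0391  1.222 ]
```

```bash
cat >> h.py <<'E'
C=np.array([.558,.1745]);YAW=np.deg2rad(80.3)
def U(x,y,z): # unit mm -> world m
    c,s=np.cos(YAW),np.sin(YAW);x,y=x/1e3,y/1e3
    return np.array([C[0]+c*x-s*y,C[1]+s*x+c*y,z/1e3])
def toU(p):
    c,s=np.cos(YAW),np.sin(YAW);d=np.array(p)[...,:2]-C
    return np.stack([c*d[...,0]+s*d[...,1],-s*d[...,0]+c*d[...,1],np.array(p)[...,2]],-1)*1e3
def tl(p,yaw=None):
    """remaining move in tool axes to world point p; yaw=target direction (deg) of tool y"""
    s=read_state();Rm=R.from_quat(s['eef_rot']);M=Rm.as_matrix()
    y=np.rad2deg(np.arctan2(M[1,1],M[0,1]))
    print('t%.1f'%s['time'],'pos',s['ee_pos'].round(4),'yaw_y %.1f'%y,'tilt',np.round(M[:2,2],3),'w %.4f'%s['width'],'F',s['ft_force'].round(1))
    if yaw is not None:
        dy=(y-yaw+90)%180-90 # about tool z (down): positive turns yaw negative
        print('  turn about tool z: %.1f'%dy)
        Rn=R.from_euler('z',np.deg2rad(yaw if abs((y-yaw+180)%360-180)<90 else yaw+180)).as_matrix()
        M2=np.stack([Rn@[0,1,0],Rn@[1,0,0],[0,0,-1]],1); M2[:,0]=np.cross(M2[:,1],M2[:,2])
        M2=M2
        print('  shift after that turn (mm)',((np.array(p)-s['ee_pos'])@M2*1e3).round(1))
        zt=np.array([0,0,-1.]);ax=np.cross(M[:,2],zt);print('  level rotvec tool deg',np.rad2deg(M.T@ax).round(2))
    print('  shift now (mm)',((np.array(p)-s['ee_pos'])@M*1e3).round(1))
E
python3 - <<'E'
from h import *
# check M2
yaw=-66.6;Rn=R.from_euler('z',np.deg2rad(yaw)).as_matrix();y=Rn@[1,0,0];x=np.cross(y,[0,0,-1]);print(x)
A=np.load('pics/top0.npz');im,d=A['im'],A['d'];P=pts('top',d);z=P[...,2];ok=d>.3
hsv=cv2.cvtColor(im,cv2.COLOR_BGR2HSV)
def box(m,u0,u1,v0,v1):
    q=np.zeros(m.shape,bool);q[v0:v1,u0:u1]=1;return m&q&ok
s=box((cv2.inRange(hsv,(5,150,60),(20,255,255))>0)&(z>.046),375,408,260,292);q=P[s]
print('spool',q.mean(0).round(4),(q.max(0)-q.min(0)).round(4),cv2.minEnclosingCircle(q[:,:2].astype(np.float32)))
s=box((cv2.inRange(hsv,(50,80,20),(85,255,255))>0)&(z>.037),395,425,222,252);q=P[s]
print('lattice',q.mean(0).round(4),(q.max(0)-q.min(0)).round(4),cv2.minEnclosingCircle(q[:,:2].astype(np.float32)),q[:,2].max())
b=cv2.inRange(hsv,(100,120,40),(130,255,255))>0
s=box(b&(z>.042),415,450,260,292);n,l,st,cc=cv2.connectedComponentsWithStats(s.astype(np.uint8))
for i in range(1,n): print('turret',st[i,4],P[l==i].mean(0).round(4))
s=box(b&(z>.024)&(z<.034),415,450,260,292);q=P[s];r=cv2.minAreaRect(q[:,:2].astype(np.float32));print('castle block',r)
for nm,lo,hi,bx in [('red',(0,150,80),(5,255,255),(310,355,195,225)),]:
    m=box((cv2.inRange(hsv,lo,hi)>0)|(cv2.inRange(hsv,(175,150,80),(180,255,255))>0),*bx);q=toU(P[m]);print('handle unit',q.min(0).round(1),q.max(0).round(1),q.mean(0).round(1))
m=box((hsv[...,2]<50),90,122,205,232);q=toU(P[m]);q=q[q[:,2]>200];print('tab unit',np.percentile(q,[2,50,98],axis=0).round(1))
m=box((z>.05),270,345,195,222);q=toU(P[m]);print('clamp zmax',q[np.argsort(-q[:,2])[:8]].round(0))
m=box((z>.06)&(z<.085),385,450,190,222);q=P[m];print('scanner',cv2.minAreaRect(q[:,:2].astype(np.float32)),q[:,2].max())
for nm,bx in [('bottle',(310,345,105,150)),('jar',(390,422,128,162)),('latA',(335,357,175,200)),('latB',(360,385,155,182)),('latC',(425,452,157,184))]:
    q=P[box(z>.03,*bx)];print(nm,np.median(q,0).round(3),q.max(0).round(3))
for nm,bx in [('latA',(335,357,175,200))]:
    q=P[box(z>.03,*bx)];print(nm,toU(np.median(q,0)).round(0))
E
```

```text
[0.91775463 0.39714789 0.        ]
spool [ 0.4204 -0.2124  0.0532] [0.0387 0.037  0.0126] ((0.4201592206954956, -0.21217824518680573), 0.019716639071702957)
lattice [ 0.5138 -0.2551  0.0518] [0.0445 0.0398 0.0242] ((0.5147795081138611, -0.25768396258354187), 0.022547896951436996) 0.0625630345325281
turret 21 [ 0.4414 -0.2979  0.053 ]
turret 67 [ 0.4189 -0.304   0.0559]
turret 22 [ 0.425  -0.3262  0.0536]
turret 24 [ 0.4129 -0.2822  0.0532]
turret 21 [ 0.3964 -0.311   0.0536]
castle block ((0.4185040593147278, -0.3048118054866791), (0.04324920102953911, 0.043968621641397476), 60.83479690551758)
handle unit [-265.8  -62.4  107.7] [-207.5  -47.7  133.7] [-237.   -54.9  121.9]
tab unit [[200.5  34.4 258.7]
 [209.1  43.4 284.2]
 [222.9  53.1 298.3]]
clamp zmax [[-150.  -51.  135.]
 [-147.  -55.  133.]
 [-149.  -56.  133.]
 [-130.  -57.  132.]
 [-147.  -53.  132.]
 [-131.  -50.  131.]
 [-258.  -56.  131.]
 [-147.  -51.  131.]]
scanner ((0.5950106978416443, -0.2739296853542328), (0.13457880914211273, 0.05138489231467247), 88.9471664428711) 0.07769829416751595
bottle [ 0.772 -0.049  0.105] [ 0.813 -0.019  0.155]
jar [ 0.743 -0.247  0.069] [ 0.773 -0.221  0.076]
latA [ 0.64  -0.096  0.049] [ 0.66  -0.076  0.059]
latB [ 0.691 -0.163  0.049] [ 0.713 -0.142  0.059]
latC [ 0.685 -0.331  0.049] [ 0.709 -0.314  0.06 ]
latA [-253. -126.   49.]
```

Run:
```python
from h import *
A=np.load('pics/top0.npz');im,d=A['im'],A['d'];P=pts('top',d);z=P[...,2];ok=d>.3
hsv=cv2.cvtColor(im,cv2.COLOR_BGR2HSV)
q=toU(P)
m=np.zeros(ok.shape,bool);cv2.fillPoly(mm:=np.zeros(ok.shape,np.uint8),[np.array([[116,150],[136,152],[118,250],[98,244]])],1)
m=(mm>0)&ok&(cv2.inRange(hsv,(5,120,60),(20,255,255))>0)
p=q[m];c=np.median(p,0);p=p[np.linalg.norm(p-c,axis=1)<150];_,s,V=np.linalg.svd(p-p.mean(0),full_matrices=False);n=V[2];n*=np.sign(n[2]);print('front wall',m.sum(),p.mean(0),s,n,'a',np.arctan2(n[2],-n[0]))
m=((cv2.inRange(hsv,(0,150,80),(5,255,255))>0)|(cv2.inRange(hsv,(175,150,80),(180,255,255))>0))&ok;m[:,:310]=0;m[:,355:]=0;m[:195]=0;m[225:]=0
p=q[m];k=np.polyfit(p[:,0],p[:,2],1);print('handle slope',k,'a',np.pi/2+np.arctan(k[0]))
ky=np.polyfit(p[:,0],p[:,1],1);print(ky)
for a in(1.3,1.4,1.45,1.5):
  t=85; print(a,-158-t*np.sin(a),90+t*np.cos(a),'top at',90+t*np.cos(a)+9/np.sin(a), 'meas',np.polyval(k,-158-t*np.sin(a)))
```

```text
front wall 1785 [206.72109315   5.22699294 252.82500034] [2471.55938582  667.44872737   59.8786836 ] [ 0.32972441 -0.00192633  0.94407526] a 1.9068086159958262
handle slope [-0.29026227 53.15099591] a 1.2882970007256107
[-6.53764395e-04 -5.50062448e+01]
1.3 -239.9024457604614 112.73740043308993 top at 122.07778084416314 meas 122.78562358129062
1.4 -241.76322704901912 104.44720714652048 top at 113.58009310317439 meas 123.32573817580129
1.45 -242.38060423819502 100.24273539622617 top at 109.30879988944203 meas 123.50493947809423
1.5 -242.78707386134462 96.01266214175475 top at 105.03526387997528 meas 123.62292227222395
```

>>> {"fn": "send_rows", "kwargs": {"steps": [[0,0,-8,0,0,0,-1],[0,0,-8,0,0,0,-1],[0,0,-8,0,0,0,-1],[0,0,-8,0,0,0,-1],[0,0,-8,0,0,0,-1],[0,0,-8,0,0,0,-1],[0,0,-8,0,0,0,-1],[0,0,0,0.04,0,0,-1],[0,0,0,0.04,0,0,-1],[0,0,0,0.04,0,0,-1]], "force": 20}}

```text
time: 1.1
ee_pos: [0.2621, -0.4531, 0.2326]
eef_rot: [0.758, 0.652, 0.001, -0.006]
ft_force: [0.9, -0.1, 0.4]
width: 0.0872
```

Run:
```python
from h import *
tl([.4202,-.2122,.20],-9.7)
```

```text
t1.1 pos [ 0.2621 -0.4531  0.2326] yaw_y -8.6 tilt [-0.006  0.01 ] w 0.0872 F [ 0.9 -0.1  0.4]
  turn about tool z: 1.1
  shift after that turn (mm) [264.1 115.2  32.6]
  level rotvec tool deg [-0.44 -0.54  0.  ]
  shift now (mm) [261.5 120.7  34.1]
```

>>> {"fn": "send_rows", "kwargs": {"steps": [[-0.4,-0.5,1,0.033,0.015,0,-0.75],[0,0,0,0.033,0.0145,0,-0.75],[0,0,0,0.033,0.0145,0,-0.75],[0,0,0,0.033,0.0145,0,-0.75],[0,0,0,0.033,0.0145,0.003,-0.75],[0,0,0,0.033,0.0145,0.005,-0.75],[0,0,0,0.033,0.0145,0.005,-0.75],[0,0,0,0.033,0.0145,0.005,-0.75],[0,0,0,0,0,0.005,-0.75],[0,0,0,0,0,0,-0.75]]}}

```text
time: 2.1
ee_pos: [0.4241, -0.1957, 0.2071]
eef_rot: [0.762, 0.647, -0.001, -0.001]
ft_force: [-0.6, -0.4, -0.7]
width: 0.0762
```

Run:
```python
from h import *
tl([.4202,-.2122,.035],-9.7)
im,d=snap('top','top1')
cv2.imwrite('pics/t1c.png',cv2.resize(im[170:320,320:500],None,fx=4,fy=4))
```

```text
t2.1 pos [ 0.4241 -0.1957  0.2071] yaw_y -9.4 tilt [-0.003  0.001] w 0.0762 F [-0.6 -0.4 -0.7]
  turn about tool z: 0.3
  shift after that turn (mm) [-16.9  -1.1 172.1]
  level rotvec tool deg [-0.2  -0.03  0.  ]
  shift now (mm) [-17.   -0.6 172.1]
```

View pics/t1c.png

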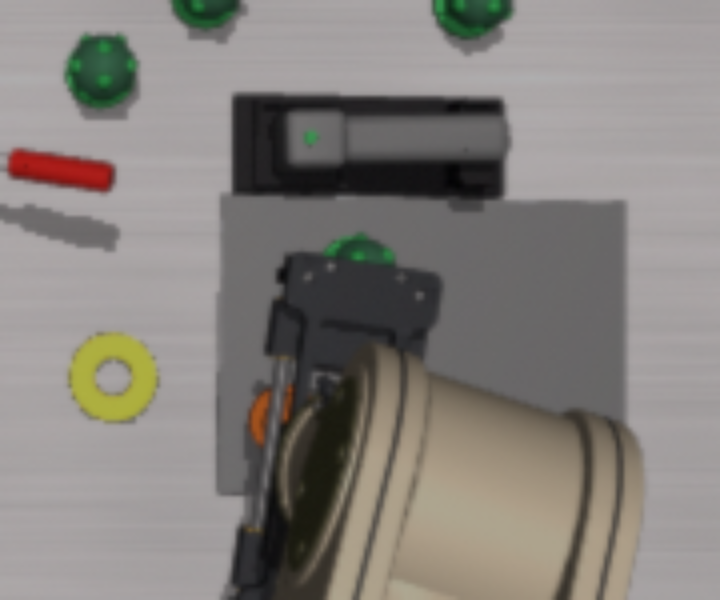

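>>> {"fn": "send_rows", "kwargs": {"steps": [[-0.2,0,0.3,-0.009,-0.001,0,-0.65],[0,0,0,-0.008,0,0.01,-0.65],[0,0,0,0,0,0.025,-0.65],[0,0,0,0,0,0.03,-0.65],[0,0,0,0,0,0.03,-0.65],[0,0,0,0,0,0.02,-0.65],[0,0,0,0,0,0.01,-0.65],[0,0,0,0,0,0.005,-0.65],[0,0,0,0,0,0,-0.65],[0,0,0,0,0,0,-0.65]]}}

```text
time: 3.15
ee_pos: [0.4155, -0.2264, 0.0718]
eef_rot: [0.77, 0.638, -0.0, 0.002]
ft_force: [-0.5, -0.3, 0.2]
width: 0.0718
```

Run:
```python
from h import *
tl([.4202,-.2122,.035],-9.7)
```

```text
t3.1 pos [ 0.4155 -0.2264  0.0718] yaw_y -10.7 tilt [ 0.002 -0.004] w 0.0718 F [-0.5 -0.3  0.2]
  turn about tool z: -1.0
  shift after that turn (mm) [14.8  2.3 36.8]
  level rotvec tool deg [0.16 0.18 0.  ]
  shift now (mm) [15.   1.9 36.7]
```

>>> {"fn": "send_rows", "kwargs": {"steps": [[0.2,0.2,-1,0.01,0.002,0,-0.65],[0,0,0,0,0,0,-0.65],[0,0,0,0,0,0,-0.65],[0,0,0,0,0,0,-0.65],[0,0,0,0,0,0.01,-0.65],[0,0,0,0,0,0,-0.65],[0,0,0,0,0,0,-0.65],[0,0,0,0,0,0,-0.65],[0,0,0,0,0,0,-0.65],[0,0,0,0,0,0,-0.65]]}}

```text
time: 4.15
ee_pos: [0.4212, -0.2168, 0.0633]
eef_rot: [0.764, 0.646, 0.0, 0.001]
ft_force: [0.6, -0.4, -1.0]
width: 0.072
```

Run:
```python
from h import *
tl([.4202,-.2122,.035],-9.7)
```

```text
t4.2 pos [ 0.4212 -0.2168  0.0633] yaw_y -9.6 tilt [ 0.003 -0.002] w 0.0720 F [ 0.6 -0.4 -1. ]
  turn about tool z: 0.1
  shift after that turn (mm) [ 4.3 -1.8 28.3]
  level rotvec tool deg [0.16 0.07 0.  ]
  shift now (mm) [ 4.4 -1.8 28.3]
```

>>> {"fn": "send_rows", "kwargs": {"steps": [[0,0,0,0.004,-0.002,0,-0.65],[0,0,0,0,0,0,-0.65],[0,0,0,0,0,0.01,-0.65],[0,0,0,0,0,0.01,-0.65],[0,0,0,0,0,0.008,-0.65],[0,0,0,0,0,0,-0.65],[0,0,0,0,0,0,-0.65],[0,0,0,0,0,0,-0.65],[0,0,0,0,0,0,-0.65],[0,0,0,0,0,0,-0.65]]}}

```text
time: 5.15
ee_pos: [0.4197, -0.212, 0.0324]
eef_rot: [0.764, 0.646, 0.0, 0.001]
ft_force: [0.7, 0.5, 0.4]
width: 0.0718
```

Run:
```python
from h import *
tl([.4202,-.2122,.035],-9.7)
```

```text
t5.2 pos [ 0.4197 -0.212   0.0324] yaw_y -9.6 tilt [ 0.002 -0.001] w 0.0718 F [0.7 0.5 0.4]
  turn about tool z: 0.1
  shift after that turn (mm) [-0.1  0.5 -2.6]
  level rotvec tool deg [0.13 0.05 0.  ]
  shift now (mm) [-0.1  0.6 -2.6]
```

>>> {"fn": "send_rows", "kwargs": {"steps": [[0,0,0,0,0,-0.003,-0.65],[0,0,0,0,0,0,1],[0,0,0,0,0,0,1],[0,0,0,0,0,0,1],[0,0,0,0,0,0,1],[0,0,0,0,0,0,1],[0,0,0,0,0,0,1],[0,0,0,0,0,0,1],[0,0,0,0,0,0,1],[0,0,0,0,0,0,1]], "force": 15}}

```text
time: 6.15
ee_pos: [0.4201, -0.2123, 0.0364]
eef_rot: [0.764, 0.646, 0.001, 0.002]
ft_force: [-0.0, -0.1, 0.2]
width: 0.0377
```

Run:
```python
from h import *
tl(U(30,-50,200),-9.7); print(U(30,-50,87),U(30,50,87),U(-35,0,80))
```

```text
t6.2 pos [ 0.4201 -0.2123  0.0364] yaw_y -9.6 tilt [ 0.003 -0.002] w 0.0377 F [-0.  -0.1  0.2]
  turn about tool z: 0.1
  shift after that turn (mm) [ 434.5  120.7 -163.6]
  level rotvec tool deg [0.2  0.09 0.  ]
  shift now (mm) [ 434.   122.1 -163.9]
[0.61233985 0.19564664 0.087     ] [0.51376951 0.21249557 0.087     ] [0.55210287 0.14000038 0.08      ]
```

>>> {"fn": "send_rows", "kwargs": {"steps": [[0,0,0,0,0,0,1],[0,0,0,0,0,0,1],[0,0,0,0,0,0,1],[0,0,0,0,0,-0.01,1],[0,0,0,0,0,-0.02,1],[0,0,0,0,0,-0.03,1],[0,0,0,0,0,-0.035,1],[0,0,0,0,0,-0.03,1],[0,0,0,0,0,-0.02,1],[0,0,0,0,0,-0.01,1]]}}

```text
time: 7.15
ee_pos: [0.4181, -0.2102, 0.1991]
eef_rot: [0.763, 0.646, 0.0, -0.0]
ft_force: [0.5, 0.1, -1.0]
width: 0.0378
```

Run:
```python
from h import *
tl(U(30,-50,200),-9.7);im,d=snap('side','side2')
cv2.imwrite('pics/s2c.png',cv2.resize(im[80:280,250:500],None,fx=3,fy=3))
```

```text
t7.2 pos [ 0.4181 -0.2102  0.1991] yaw_y -9.5 tilt [0.    0.001] w 0.0378 F [ 0.5  0.1 -1. ]
  turn about tool z: 0.2
  shift after that turn (mm) [432.8 123.1  -0.9]
  level rotvec tool deg [ 0.01 -0.05  0.  ]
  shift now (mm) [432.3 124.8  -0.5]
```

View pics/s2c.png

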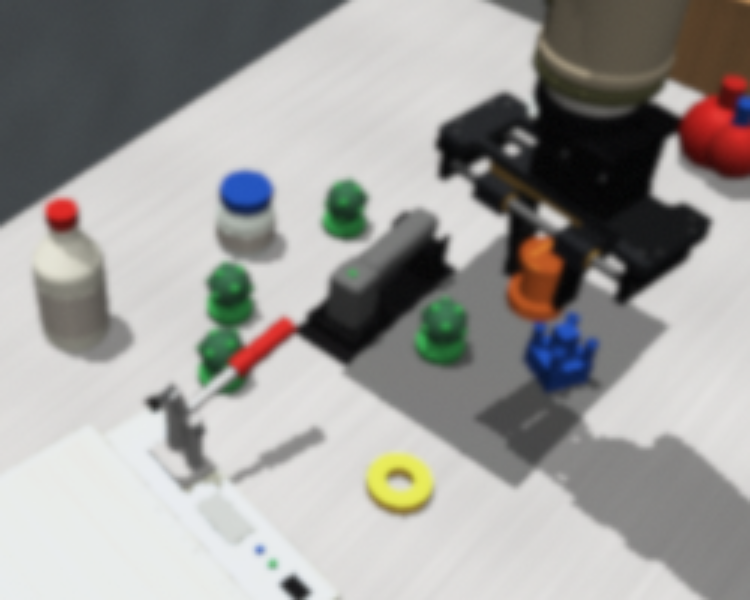

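>>> {"fn": "send_rows", "kwargs": {"steps": [[0,0,0,0.02,0.006,0,1],[0,0,0,0.04,0.012,0,1],[0,0,0,0.045,0.013,0,1],[0,0,0,0.045,0.013,0,1],[0,0,0,0.045,0.013,0,1],[0,0,0,0.045,0.013,0,1],[0,0,0,0.045,0.013,0,1],[0,0,0,0.045,0.013,0,1],[0,0,0,0.03,0.008,0,1],[0,0,0,0.015,0.004,0,1]]}}

```text
time: 8.2
ee_pos: [0.5893, 0.1504, 0.1909]
eef_rot: [0.767, 0.642, -0.003, -0.003]
ft_force: [0.2, -0.4, -0.8]
width: 0.0377
```

Run:
```python
from h import *
tl(U(30,-50,89.5),-9.7)
```

```text
t8.2 pos [0.5893 0.1504 0.1909] yaw_y -10.1 tilt [-0.009  0.001] w 0.0377 F [ 0.2 -0.4 -0.8]
  turn about tool z: -0.4
  shift after that turn (mm) [ 48.5  15.1 101.4]
  level rotvec tool deg [-0.5   0.04  0.  ]
  shift now (mm) [ 48.6  15.6 101.3]
```

>>> {"fn": "send_rows", "kwargs": {"steps": [[-0.5,0,-0.4,0.02,0.006,0,1],[0,0,0,0.02,0.006,0,1],[0,0,0,0.008,0.003,0,1],[0,0,0,0,0,0.005,1],[0,0,0,0,0,0.015,1],[0,0,0,0,0,0.02,1],[0,0,0,0,0,0.015,1],[0,0,0,0,0,0.005,1],[0,0,0,0,0,0,1],[0,0,0,0,0,0,1]]}}

```text
time: 9.2
ee_pos: [0.609, 0.1942, 0.1185]
eef_rot: [0.764, 0.645, -0.005, -0.002]
ft_force: [0.1, 0.4, -0.2]
width: 0.0377
```

Run:
```python
from h import *
tl(U(30,-50,89.5),-9.7)
```

```text
t9.2 pos [0.609  0.1942 0.1185] yaw_y -9.6 tilt [-0.011 -0.003] w 0.0377 F [ 0.1  0.4 -0.2]
  turn about tool z: 0.1
  shift after that turn (mm) [ 2.  3. 29.]
  level rotvec tool deg [-0.6   0.29  0.  ]
  shift now (mm) [ 2.1  3.3 29. ]
```

>>> {"fn": "send_rows", "kwargs": {"steps": [[-0.5,0.3,0,0.002,0.003,0,1],[0,0,0,0,0,0,1],[0,0,0,0,0,0.01,1],[0,0,0,0,0,0.008,1],[0,0,0,0,0,0.005,1],[0,0,0,0,0,0.002,1],[0,0,0,0,0,0,1],[0,0,0,0,0,0,1],[0,0,0,0,0,0,1],[0,0,0,0,0,0,1]]}}

```text
time: 10.2
ee_pos: [0.6137, 0.1963, 0.0933]
eef_rot: [0.764, 0.645, 0.001, 0.0]
ft_force: [0.1, 0.2, -0.3]
width: 0.0378
```

Run:
```python
from h import *
tl(U(30,-50,89.5),-9.7)
```

```text
t10.2 pos [0.6137 0.1963 0.0933] yaw_y -9.6 tilt [0.002 0.002] w 0.0378 F [ 0.1  0.2 -0.3]
  turn about tool z: 0.1
  shift after that turn (mm) [-0.9 -1.2  3.8]
  level rotvec tool deg [ 0.11 -0.12  0.  ]
  shift now (mm) [-0.9 -1.2  3.8]
```

>>> {"fn": "send_rows", "kwargs": {"steps": [[0,0,0,0,0,0.004,1],[0,0,0,0,0,0,1],[0,0,0,0,0,0.001,1],[0,0,0,0,0,0,1],[0,0,0,0,0,0,-0.4],[0,0,0,0,0,0,-0.5],[0,0,0,0,0,0,-0.6],[0,0,0,0,0,0,-0.6],[0,0,0,0,0,0,-0.6],[0,0,0,0,0,0,-0.6]]}}

```text
time: 11.2
ee_pos: [0.6141, 0.1965, 0.0887]
eef_rot: [0.764, 0.645, 0.002, 0.0]
ft_force: [0.7, -0.5, 0.4]
width: 0.0686
```

Run:
```python
from h import *
tl([.4188,-.3045,.20],-29.5)
```

```text
t11.2 pos [0.6141 0.1965 0.0887] yaw_y -9.6 tilt [0.003 0.002] w 0.0686 F [ 0.7 -0.5  0.4]
  turn about tool z: 19.9
  shift after that turn (mm) [-532.2   76.7 -111.3]
  level rotvec tool deg [ 0.18 -0.15  0.  ]
  shift now (mm) [-526.3 -108.3 -113. ]
```

>>> {"fn": "send_rows", "kwargs": {"steps": [[0,0,0,0,0,-0.01,-0.7],[0,0,0,0,0,-0.03,-0.7],[0,0,0,0,0,-0.035,-0.7],[0,0,0,0,0,-0.03,-0.7],[0,0,0,-0.03,-0.006,0,-0.7],[0,0,0,-0.045,-0.009,0,-0.7],[0,0,0,-0.045,-0.009,0,-0.7],[0,0,0,-0.045,-0.009,0,-0.7],[0,0,0,-0.045,-0.009,0,-0.7],[0,0,0,-0.045,-0.009,0,-0.7]]}}

```text
time: 12.2
ee_pos: [0.5193, -0.0454, 0.2032]
eef_rot: [0.76, 0.65, 0.006, 0.0]
ft_force: [2.6, -0.7, 1.4]
width: 0.0738
```

Run:
```python
from h import *
tl([.4188,-.3045,.20],-29.5)
snap('top','top3')
```

```text
t12.2 pos [ 0.5193 -0.0454  0.2032] yaw_y -8.9 tilt [0.009 0.007] w 0.0738 F [ 2.6 -0.7  1.4]
  turn about tool z: 20.6
  shift after that turn (mm) [-275.    40.1    3.2]
  level rotvec tool deg [ 0.46 -0.46  0.  ]
  shift now (mm) [-271.5  -59.4    0.5]
```

View pics/top3.png

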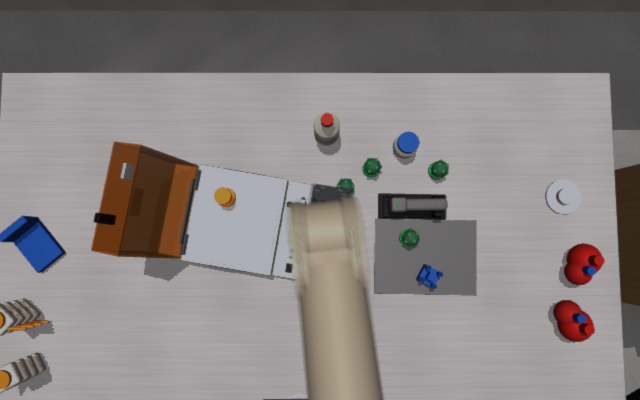

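>>> {"fn": "send_rows", "kwargs": {"steps": [[0,0,0,-0.045,-0.01,0,-0.7],[0,0,0,-0.045,-0.01,0,-0.7],[0,0,0,-0.045,-0.01,0,-0.7],[0,0,0,-0.045,-0.01,0,-0.7],[0,0,0,-0.04,-0.009,0,-0.7],[0,0,0,-0.02,-0.004,0,-0.7],[0.4,-0.4,7,-0.01,-0.002,0,-0.7],[0,0,7,0,0,0,-0.7],[0,0,6,0,0,0,-0.7],[0,0,0,0,0,0,-0.7]]}}

```text
time: 13.25
ee_pos: [0.4194, -0.298, 0.2103]
eef_rot: [0.867, 0.497, 0.0, 0.006]
ft_force: [0.6, -0.3, -0.3]
width: 0.074
```

Run:
```python
from h import *
tl([.4188,-.3045,.029],-29.5)
```

```text
t13.2 pos [ 0.4194 -0.298   0.2103] yaw_y -30.3 tilt [ 0.006 -0.01 ] w 0.0740 F [ 0.6 -0.3 -0.3]
  turn about tool z: -0.8
  shift after that turn (mm) [ -6.    2.7 181.3]
  level rotvec tool deg [0.6  0.29 0.  ]
  shift now (mm) [ -5.    0.8 181.3]
```

>>> {"fn": "send_rows", "kwargs": {"steps": [[0.6,0.3,-0.8,-0.005,0.002,0,-0.7],[0,0,0,0,0,0.015,-0.7],[0,0,0,0,0,0.03,-0.7],[0,0,0,0,0,0.03,-0.7],[0,0,0,0,0,0.025,-0.7],[0,0,0,0,0,0.015,-0.7],[0,0,0,0,0,0.005,-0.7],[0,0,0,0,0,0,-0.7],[0,0,0,0,0,0,-0.7],[0,0,0,0,0,0,-0.7]]}}

```text
time: 14.25
ee_pos: [0.4192, -0.3021, 0.0833]
eef_rot: [0.858, 0.513, 0.001, -0.001]
ft_force: [0.5, 0.3, -0.3]
width: 0.0738
```

Run:
```python
from h import *
tl([.4188,-.3045,.029],-29.5)
```

```text
t14.2 pos [ 0.4192 -0.3021  0.0833] yaw_y -28.2 tilt [0.001 0.002] w 0.0738 F [ 0.5  0.3 -0.3]
  turn about tool z: 1.3
  shift after that turn (mm) [-2.3  0.8 54.3]
  level rotvec tool deg [-0.02 -0.12  0.  ]
  shift now (mm) [-2.4  0.8 54.3]
```

>>> {"fn": "send_rows", "kwargs": {"steps": [[0,0,1.3,-0.002,0.001,0,-0.7],[0,0,0,0,0,0,-0.7],[0,0,0,0,0,0.015,-0.7],[0,0,0,0,0,0.018,-0.7],[0,0,0,0,0,0.012,-0.7],[0,0,0,0,0,0.004,-0.7],[0,0,0,0,0,0,-0.7],[0,0,0,0,0,0,0],[0,0,0,0,0,0,1],[0,0,0,0,0,0,1]], "force": 15}}

```text
time: 15.25
ee_pos: [0.4208, -0.3059, 0.0337]
eef_rot: [0.864, 0.503, 0.002, 0.002]
ft_force: [1.0, -0.2, -0.1]
width: 0.0576
```

Run:
```python
from h import *
tl([.4188,-.3045,.029],-29.5)
```

```text
t15.2 pos [ 0.4208 -0.3059  0.0337] yaw_y -29.6 tilt [ 0.005 -0.002] w 0.0576 F [ 1.  -0.2 -0.1]
  turn about tool z: -0.1
  shift after that turn (mm) [ 0.2 -2.5  4.7]
  level rotvec tool deg [ 0.28 -0.05  0.  ]
  shift now (mm) [ 0.2 -2.5  4.7]
```

>>> {"fn": "send_rows", "kwargs": {"steps": [[0.2,0,0,0,-0.002,0.004,1],[0,0,0,0,0,0,1],[0,0,0,0,0,0,1],[0,0,0,0,0,0,1],[0,0,0,0,0,0,1],[0,0,0,0,0,0,1],[0,0,0,0,0,0,1],[0,0,0,0,0,0,1],[0,0,0,0,0,0,1],[0,0,0,0,0,0,1]]}}

```text
time: 16.25
ee_pos: [0.4191, -0.3051, 0.0299]
eef_rot: [0.864, 0.503, 0.001, 0.001]
ft_force: [-0.3, -0.6, -0.8]
width: 0.0441
```

Run:
```python
from h import *
tl(U(-35,0,200),-9.7)
```

```text
t16.2 pos [ 0.4191 -0.3051  0.0299] yaw_y -29.6 tilt [ 0.002 -0.   ] w 0.0441 F [-0.3 -0.6 -0.8]
  turn about tool z: -19.9
  shift after that turn (mm) [ 461.1   56.1 -170.1]
  level rotvec tool deg [ 0.11 -0.03  0.  ]
  shift now (mm) [ 452.7 -104.2 -170. ]
```

>>> {"fn": "send_rows", "kwargs": {"steps": [[0,0,0,0,0,0,1],[0,0,0,0,0,-0.015,1],[0,0,0,0,0,-0.03,1],[0,0,0,0,0,-0.035,1],[0,0,0,0,0,-0.035,1],[0,0,0,0,0,-0.03,1],[0,0,-5,0,0,-0.012,1],[0,0,-6,0,0,-0.003,1],[0,0,-6,0,0,0,1],[0,0,-3,0,0,0,1]]}}

```text
time: 17.25
ee_pos: [0.4196, -0.3034, 0.2066]
eef_rot: [0.759, 0.651, 0.001, 0.004]
ft_force: [-0.6, 0.1, -0.2]
width: 0.044
```

Run:
```python
from h import *
tl(U(-35,0,200),-9.7)
```

```text
t17.2 pos [ 0.4196 -0.3034  0.2066] yaw_y -8.7 tilt [ 0.007 -0.004] w 0.0440 F [-0.6  0.1 -0.2]
  turn about tool z: 1.0
  shift after that turn (mm) [459.4  55.9   6.6]
  level rotvec tool deg [0.42 0.15 0.  ]
  shift now (mm) [458.4  63.5   5.9]
```

>>> {"fn": "send_rows", "kwargs": {"steps": [[0.4,0.1,1,0.02,0.003,0,1],[0,0,0,0.045,0.005,0,1],[0,0,0,0.049,0.006,0,1],[0,0,0,0.049,0.006,0,1],[0,0,0,0.049,0.006,0,1],[0,0,0,0.049,0.006,0,1],[0,0,0,0.049,0.006,0,1],[0,0,0,0.049,0.006,0,1],[0,0,0,0.045,0.005,0,1],[0,0,0,0.025,0.003,0,1]]}}

```text
time: 18.25
ee_pos: [0.5448, 0.1174, 0.2179]
eef_rot: [0.767, 0.641, 0.001, 0.007]
ft_force: [-0.2, 0.6, -1.0]
width: 0.0437
```

Run:
```python
from h import *
tl(U(-35,0,83),-9.7)
```

```text
t18.2 pos [0.5448 0.1174 0.2179] yaw_y -10.2 tilt [ 0.011 -0.008] w 0.0437 F [-0.2  0.6 -1. ]
  turn about tool z: -0.5
  shift after that turn (mm) [ 23.5   3.4 134.9]
  level rotvec tool deg [0.68 0.35 0.  ]
  shift now (mm) [ 24.4   1.6 134.7]
```

>>> {"fn": "send_rows", "kwargs": {"steps": [[0.7,0.3,-0.5,0.012,0.001,0,1],[0,0,0,0.004,0,0,1],[0,0,0,0,0,0.01,1],[0,0,0,0,0,0.025,1],[0,0,0,0,0,0.025,1],[0,0,0,0,0,0.02,1],[0,0,0,0,0,0.008,1],[0,0,0,0,0,0,1],[0,0,0,0,0,0,1],[0,0,0,0,0,0,1]]}}

```text
time: 19.25
ee_pos: [0.5489, 0.1246, 0.1284]
eef_rot: [0.767, 0.642, -0.002, 0.002]
ft_force: [-0.2, -0.1, -1.9]
width: 0.0434
```

Run:
```python
from h import *
tl(U(-35,0,83),-9.7)
```

```text
t19.2 pos [0.5489 0.1246 0.1284] yaw_y -10.1 tilt [ 0.    -0.005] w 0.0434 F [-0.2 -0.1 -1.9]
  turn about tool z: -0.4
  shift after that turn (mm) [15.8  0.6 45.4]
  level rotvec tool deg [0.07 0.29 0.  ]
  shift now (mm) [16.   0.4 45.4]
```

>>> {"fn": "send_rows", "kwargs": {"steps": [[0,0.3,-0.4,0.013,0.001,0,1],[0,0,0,0.003,0,0,1],[0,0,0,0,0,0.01,1],[0,0,0,0,0,0.012,1],[0,0,0,0,0,0.01,1],[0,0,0,0,0,0.006,1],[0,0,0,0,0,0.002,1],[0,0,0,0,0,0,1],[0,0,0,0,0,0,1],[0,0,0,0,0,0,1]]}}

```text
time: 20.25
ee_pos: [0.5537, 0.1422, 0.0861]
eef_rot: [0.764, 0.645, 0.001, 0.001]
ft_force: [0.2, -0.2, -0.9]
width: 0.044
```

Run:
```python
from h import *
tl(U(-35,0,83),-9.7)
im,d=snap('side','side4')
cv2.imwrite('pics/s4c.png',cv2.resize(im[180:380,130:400],None,fx=2.9,fy=2.9))
```

```text
t20.2 pos [0.5537 0.1422 0.0861] yaw_y -9.6 tilt [0.003 0.001] w 0.0440 F [ 0.2 -0.2 -0.9]
  turn about tool z: 0.1
  shift after that turn (mm) [-2.4 -1.2  3.1]
  level rotvec tool deg [ 0.16 -0.08  0.  ]
  shift now (mm) [-2.4 -1.2  3. ]
```

View pics/s4c.png

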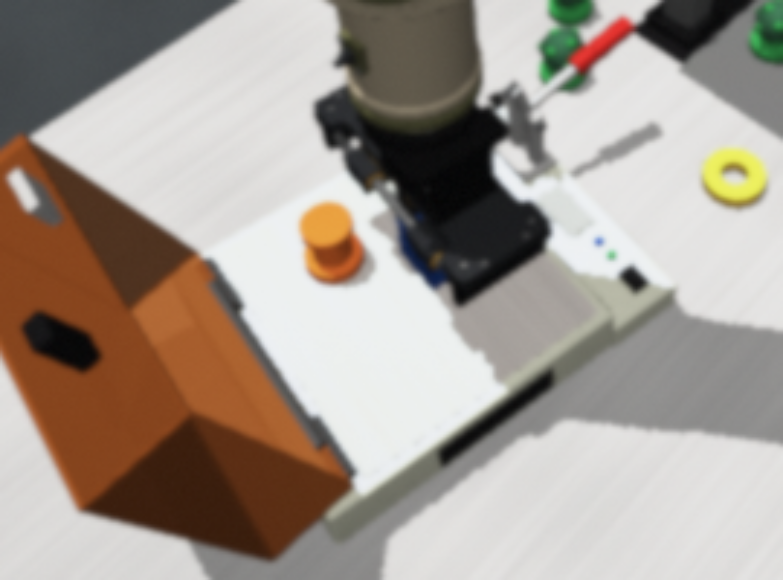

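Spool stands on the mirror (330,240 in the crop), castle is held just above it. Lower the rest and release.

>>> {"fn": "send_rows", "kwargs": {"steps": [[0,0,0,0,0,0.003,1],[0,0,0,0,0,0,1],[0,0,0,0,0,0.001,1],[0,0,0,0,0,0,1],[0,0,0,0,0,0,-0.3],[0,0,0,0,0,0,-0.5],[0,0,0,0,0,0,-0.7],[0,0,0,0,0,0,-0.7],[0,0,0,0,0,0,-0.7],[0,0,0,0,0,0,-0.7]]}}

```text
time: 21.3
ee_pos: [0.5546, 0.1424, 0.083]
eef_rot: [0.764, 0.645, 0.003, 0.001]
ft_force: [-0.4, -0.4, -0.3]
width: 0.0733
```

Run:
```python
from h import *
tl([.5138,-.2555,.2],-70)
```

```text
t21.3 pos [0.5546 0.1424 0.083 ] yaw_y -9.6 tilt [0.006 0.001] w 0.0733 F [-0.4 -0.4 -0.3]
  turn about tool z: 60.4
  shift after that turn (mm) [-174.5  359.9 -117. ]
  level rotvec tool deg [ 0.3  -0.12  0.  ]
  shift now (mm) [-398.8   27.  -117.6]
```

>>> {"fn": "send_rows", "kwargs": {"steps": [[0,0,0,0,0,-0.01,-0.7],[0,0,0,0,0,-0.03,-0.7],[0,0,0,0,0,-0.035,-0.7],[0,0,0,0,0,-0.03,-0.7],[0,0,0,-0.03,0.002,-0.01,-0.7],[0,0,0,-0.045,0.003,0,-0.7],[0,0,0,-0.045,0.003,0,-0.7],[0,0,0,-0.045,0.003,0,-0.7],[0,0,0,-0.045,0.003,0,-0.7],[0,0,0,-0.045,0.003,0,-0.7]]}}

```text
time: 22.3
ee_pos: [0.529, -0.1106, 0.21]
eef_rot: [0.758, 0.652, 0.006, 0.003]
ft_force: [0.3, -0.0, 0.9]
width: 0.0738
```

Run:
```python
from h import *
tl([.5138,-.2555,.2],-70)
snap('top','top5')
```

```text
t22.3 pos [ 0.529  -0.1106  0.21  ] yaw_y -8.7 tilt [0.012 0.004] w 0.0738 F [ 0.3 -0.   0.9]
  turn about tool z: 61.3
  shift after that turn (mm) [-63.9 131.   10. ]
  level rotvec tool deg [ 0.67 -0.32  0.  ]
  shift now (mm) [-145.6    6.7    9.2]
```

View pics/top5.png

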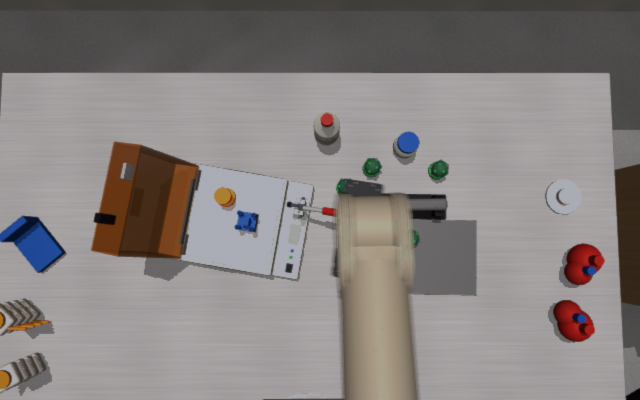

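>>> {"fn": "send_rows", "kwargs": {"steps": [[0.6,-0.3,0,-0.045,0.002,0,-0.7],[0,0,0,-0.045,0.002,0,-0.7],[0,0,0,-0.025,0.001,0,-0.7],[0,0,7,-0.01,0,0,-0.7],[0,0,8,0,0,0,-0.7],[0,0,8,0,0,0,-0.7],[0,0,8,0,0,0,-0.7],[0,0,8,0,0,0,-0.7],[0,0,8,0,0,0,-0.7],[0,0,8,0,0,0,-0.7]]}}

```text
time: 23.35
ee_pos: [0.5128, -0.2447, 0.217]
eef_rot: [0.979, 0.203, 0.002, 0.003]
ft_force: [0.2, -0.3, -0.4]
width: 0.074
```

Run:
```python
from h import *
A=np.load('pics/top5.npz')
tl([.5138,-.2555,.035],-65)
```

```text
t23.4 pos [ 0.5128 -0.2447  0.217 ] yaw_y -66.6 tilt [ 0.005 -0.005] w 0.0740 F [ 0.2 -0.3 -0.4]
  turn about tool z: -1.6
  shift after that turn (mm) [ -3.6  10.2 182. ]
  level rotvec tool deg [ 0.36 -0.17  0.  ]
  shift now (mm) [ -3.9   9.1 182.1]
```

Run:
```python
from h import *
from scipy.optimize import least_squares
A=np.load('pics/top0.npz');im,d=A['im'],A['d'];P=pts('top',d);z=P[...,2]
hsv=cv2.cvtColor(im,cv2.COLOR_BGR2HSV);m=(cv2.inRange(hsv,(50,80,20),(85,255,255))>0)&(d>.3)&(z>.04);m[:222]=0;m[252:]=0;m[:,:395]=0;m[:,425:]=0
q=P[m];f=lambda c:np.linalg.norm(q-c,axis=1)-.0215
r=least_squares(f,[.514,-.256,.037],loss='soft_l1',f_scale=.002);print(r.x,len(q))
m=(cv2.inRange(hsv,(50,80,20),(85,255,255))>0);m[:222]=0;m[252:]=0;m[:,:395]=0;m[:,425:]=0
v,u=np.nonzero(m);print('px center',(u.min()+u.max())/2,(v.min()+v.max())/2,ray('top',(u.min()+u.max())/2,(v.min()+v.max())/2,.03))
tl([*r.x[:2],.035],-65)
```

```text
[ 0.51426448 -0.25802848  0.03725898] 220
px center 408.5 237.0 [ 0.51502402 -0.25518256  0.03      ]
t23.4 pos [ 0.5128 -0.2447  0.217 ] yaw_y -66.6 tilt [ 0.005 -0.005] w 0.0740 F [ 0.2 -0.3 -0.4]
  turn about tool z: -1.6
  shift after that turn (mm) [ -4.3  12.7 182. ]
  level rotvec tool deg [ 0.36 -0.17  0.  ]
  shift now (mm) [ -4.4  11.6 182.1]
```

>>> {"fn": "send_rows", "kwargs": {"steps": [[0.4,-0.2,0,-0.004,0.011,0,-0.7],[0,0,0,0,0,0.015,-0.7],[0,0,0,0,0,0.03,-0.7],[0,0,0,0,0,0.03,-0.7],[0,0,0,0,0,0.025,-0.7],[0,0,0,0,0,0.015,-0.7],[0,0,0,0,0,0.005,-0.7],[0,0,0,0,0,0,-0.7],[0,0,0,0,0,0,-0.7],[0,0,0,0,0,0,-0.7]]}}

```text
time: 24.35
ee_pos: [0.5136, -0.2573, 0.0907]
eef_rot: [0.976, 0.216, 0.0, -0.001]
ft_force: [0.0, 0.3, -0.4]
width: 0.074
```

Run:
```python
from h import *
tl([.5145,-.257,.035],-67)
```

```text
t24.4 pos [ 0.5136 -0.2573  0.0907] yaw_y -65.1 tilt [0.    0.003] w 0.0740 F [ 0.   0.3 -0.4]
  turn about tool z: 1.9
  shift after that turn (mm) [ 0.9  0.1 55.7]
  level rotvec tool deg [-0.13 -0.06  0.  ]
  shift now (mm) [ 0.8  0.3 55.7]
```

>>> {"fn": "send_rows", "kwargs": {"steps": [[0,0,0,0.001,0,0.008,-0.7],[0,0,0,0,0,0.016,-0.7],[0,0,0,0,0,0.016,-0.7],[0,0,0,0,0,0.01,-0.7],[0,0,0,0,0,0.004,-0.7],[0,0,0,0,0,0,-0.7],[0,0,0,0,0,0,0],[0,0,0,0,0,0,1],[0,0,0,0,0,0,1],[0,0,0,0,0,0,1]], "force": 15}}

```text
time: 25.35
ee_pos: [0.5164, -0.2574, 0.0348]
eef_rot: [0.976, 0.216, 0.002, 0.0]
ft_force: [0.1, -0.5, 0.1]
width: 0.0499
```

Run:
```python
from h import *
tl([.5145,-.257,.035],-67)
```

```text
t25.4 pos [ 0.5164 -0.2574  0.0348] yaw_y -65.0 tilt [ 0.004 -0.   ] w 0.0499 F [ 0.1 -0.5  0.1]
  turn about tool z: 2.0
  shift after that turn (mm) [-1.6 -1.2 -0.2]
  level rotvec tool deg [ 0.11 -0.23  0.  ]
  shift now (mm) [-1.6 -1.2 -0.2]
```

>>> {"fn": "send_rows", "kwargs": {"steps": [[0,0,0,-0.001,-0.001,0,1],[0,0,0,0,0,0,1],[0,0,0,0,0,0,1],[0,0,0,0,0,0,1],[0,0,0,0,0,0,1],[0,0,0,0,0,0,1],[0,0,0,0,0,-0.01,1],[0,0,0,0,0,-0.025,1],[0,0,0,0,0,-0.03,1],[0,0,0,0,0,-0.035,1]]}}

```text
time: 26.35
ee_pos: [0.5117, -0.2555, 0.1351]
eef_rot: [0.976, 0.217, -0.001, -0.003]
ft_force: [-0.2, -0.5, -1.4]
width: 0.0406
```

Run:
```python
from h import *
tl(U(30,50,200),-9.7)
im,d=snap('side','side6')
cv2.imwrite('pics/s6c.png',cv2.resize(im[80:280,250:500],None,fx=3,fy=3))
```

```text
t26.4 pos [ 0.5117 -0.2555  0.1351] yaw_y -65.0 tilt [-0.003  0.005] w 0.0406 F [-0.2 -0.5 -1.4]
  turn about tool z: -55.3
  shift after that turn (mm) [461.7 -76.9 -64.9]
  level rotvec tool deg [-0.31  0.05  0.  ]
  shift now (mm) [ 199.8 -423.6  -62.8]
```

View pics/s6c.png

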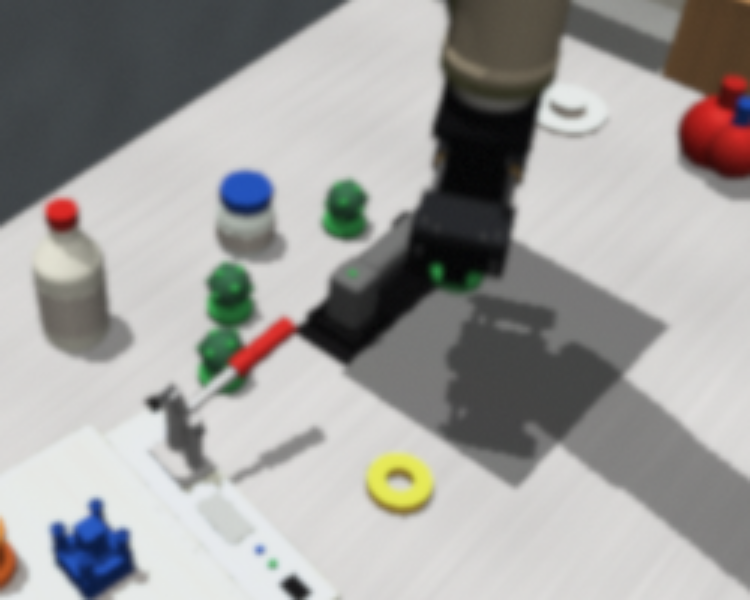

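>>> {"fn": "send_rows", "kwargs": {"steps": [[0,0,0,0,0,-0.03,1],[0,0,0,0,0,-0.02,1],[0,0,-5,0,0,-0.01,1],[0,0,-7,0,0,0,1],[0,0,-8,0,0,0,1],[0,0,-8,0,0,0,1],[0,0,-8,0,0,0,1],[0,0,-8,0,0,0,1],[0,0,-7,0,0,0,1],[0,0,-4,0,0,0,1]]}}

```text
time: 27.4
ee_pos: [0.5167, -0.256, 0.2153]
eef_rot: [0.753, 0.658, 0.004, 0.008]
ft_force: [0.1, -0.4, -0.2]
width: 0.0411
```

Run:
```python
from h import *
tl(U(30,50,200),-9.7)
```

```text
t27.4 pos [ 0.5167 -0.256   0.2153] yaw_y -7.7 tilt [ 0.015 -0.007] w 0.0411 F [ 0.1 -0.4 -0.2]
  turn about tool z: 2.0
  shift after that turn (mm) [461.3 -81.8  15.3]
  level rotvec tool deg [0.93 0.27 0.  ]
  shift now (mm) [464.  -65.7  12.1]
```

>>> {"fn": "send_rows", "kwargs": {"steps": [[0.9,0.3,2,0.02,-0.003,0,1],[0,0,0,0.045,-0.008,0,1],[0,0,0,0.049,-0.009,0,1],[0,0,0,0.049,-0.009,0,1],[0,0,0,0.049,-0.009,0,1],[0,0,0,0.049,-0.009,0,1],[0,0,0,0.049,-0.009,0,1],[0,0,0,0.049,-0.009,0,1],[0,0,0,0.045,-0.008,0,1],[0,0,0,0.025,-0.004,0,1]]}}

```text
time: 28.4
ee_pos: [0.5124, 0.1839, 0.2209]
eef_rot: [0.767, 0.642, 0.002, 0.004]
ft_force: [1.0, -0.2, -0.2]
width: 0.0409
```

Run:
```python
from h import *
tl(U(30,50,87.5),-9.7)
```

```text
t28.4 pos [0.5124 0.1839 0.2209] yaw_y -10.2 tilt [ 0.009 -0.004] w 0.0409 F [ 1.  -0.2 -0.2]
  turn about tool z: -0.5
  shift after that turn (mm) [ 28.4  -3.5 133.4]
  level rotvec tool deg [0.56 0.13 0.  ]
  shift now (mm) [ 28.7  -5.  133.3]
```

>>> {"fn": "send_rows", "kwargs": {"steps": [[0.5,0,-0.5,0.016,-0.003,0,1],[0,0,0,0.01,-0.002,0,1],[0,0,0,0.002,0,0.01,1],[0,0,0,0,0,0.025,1],[0,0,0,0,0,0.025,1],[0,0,0,0,0,0.02,1],[0,0,0,0,0,0.008,1],[0,0,0,0,0,0,1],[0,0,0,0,0,0,1],[0,0,0,0,0,0,1]]}}

```text
time: 29.4
ee_pos: [0.5132, 0.2123, 0.131]
eef_rot: [0.764, 0.645, 0.001, 0.003]
ft_force: [-0.3, -0.2, -0.7]
width: 0.0412
```

Run:
```python
from h import *
tl(U(30,50,87.5),-9.7)
```

```text
t29.4 pos [0.5132 0.2123 0.131 ] yaw_y -9.7 tilt [ 0.005 -0.004] w 0.0412 F [-0.3 -0.2 -0.7]
  turn about tool z: -0.0
  shift after that turn (mm) [ 0.3  0.6 43.5]
  level rotvec tool deg [0.33 0.16 0.  ]
  shift now (mm) [ 0.4  0.3 43.5]
```

>>> {"fn": "send_rows", "kwargs": {"steps": [[0.3,0.2,0,0,0,0,1],[0,0,0,0,0,0.008,1],[0,0,0,0,0,0.012,1],[0,0,0,0,0,0.01,1],[0,0,0,0,0,0.006,1],[0,0,0,0,0,0.002,1],[0,0,0,0,0,0,1],[0,0,0,0,0,0,1],[0,0,0,0,0,0,1],[0,0,0,0,0,0,1]]}}

```text
time: 30.4
ee_pos: [0.5141, 0.2129, 0.0912]
eef_rot: [0.764, 0.645, 0.002, 0.0]
ft_force: [0.2, -0.5, -0.7]
width: 0.041
```

Run:
```python
from h import *
tl(U(30,50,87.5),-9.7)
```

```text
t30.4 pos [0.5141 0.2129 0.0912] yaw_y -9.7 tilt [0.003 0.002] w 0.0410 F [ 0.2 -0.5 -0.7]
  turn about tool z: -0.0
  shift after that turn (mm) [-0.4 -0.3  3.7]
  level rotvec tool deg [ 0.13 -0.12  0.  ]
  shift now (mm) [-0.5 -0.3  3.7]
```

>>> {"fn": "send_rows", "kwargs": {"steps": [[0,0,0,0,0,0.004,1],[0,0,0,0,0,0,1],[0,0,0,0,0,0.001,1],[0,0,0,0,0,0,1],[0,0,0,0,0,0,-0.3],[0,0,0,0,0,0,-0.5],[0,0,0,0,0,0,-0.7],[0,0,0,0,0,0,-0.7],[0,0,0,0,0,0,-0.7],[0,0,0,0,0,0,-0.7]]}}

```text
time: 31.4
ee_pos: [0.5148, 0.2132, 0.0869]
eef_rot: [0.765, 0.645, 0.002, 0.001]
ft_force: [0.2, 0.3, -0.1]
width: 0.0729
```

Run:
```python
from h import *
tl(U(30,50,240),-9.7)
a=1.88
print(toU(read_state()['ee_pos']))
```

```text
t31.4 pos [0.5148 0.2132 0.0869] yaw_y -9.7 tilt [0.004 0.002] w 0.0729 F [ 0.2  0.3 -0.1]
  turn about tool z: -0.0
  shift after that turn (mm) [  -0.8   -0.9 -153.1]
  level rotvec tool deg [ 0.23 -0.15  0.  ]
  shift now (mm) [  -0.4   -0.3 -153.1]
[30.82758877 49.08889721 86.94338646]
```

>>> {"fn": "send_rows", "kwargs": {"steps": [[0,0,0,0,0,-0.01,-0.7],[0,0,0,0,0,-0.03,-0.7],[0,0,0,0,0,-0.04,-0.7],[0,0,0,0,0,-0.04,0],[0,0,0,0,0,-0.04,0],[0,0,0,0,0,-0.04,0],[0,0,0,0,0,-0.04,0],[0,0,0,0,0,-0.03,0],[0,0,0,0,0,-0.01,0],[0,0,0,0,0,0,0]]}}

```text
time: 32.4
ee_pos: [0.5106, 0.2137, 0.3839]
eef_rot: [0.763, 0.646, 0.003, 0.001]
ft_force: [0.4, -0.5, -1.4]
width: 0.044
```

Run:
```python
from h import *
tl(U(209,44,360),-9.7)
im,d=snap('side','side7');snap('top','top7')
cv2.imwrite('pics/s7c.png',cv2.resize(im[200:400,80:350],None,fx=2.9,fy=2.9))
```

```text
t32.4 pos [0.5106 0.2137 0.3839] yaw_y -9.5 tilt [0.006 0.003] w 0.0440 F [ 0.4 -0.5 -1.4]
  turn about tool z: 0.2
  shift after that turn (mm) [178.4   9.3  23.9]
  level rotvec tool deg [ 0.28 -0.24  0.  ]
  shift now (mm) [178.2   9.9  24.7]
```

View pics/s7c.png

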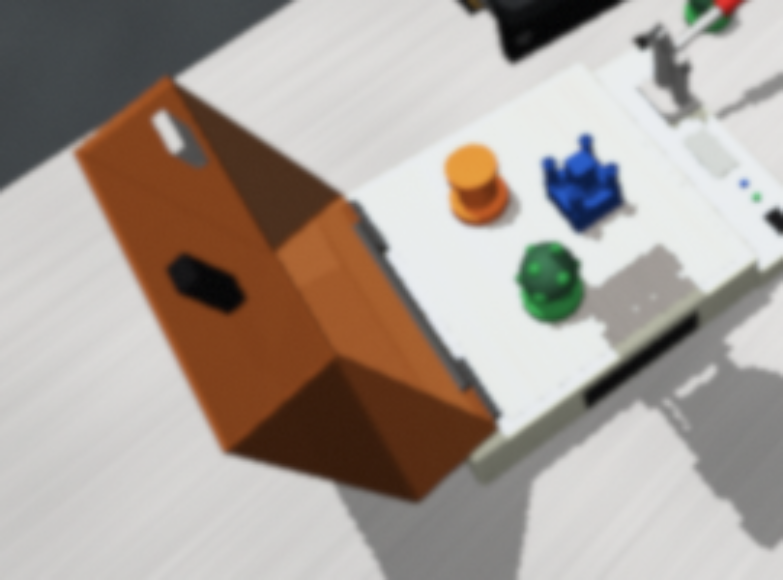

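View pics/top7.png

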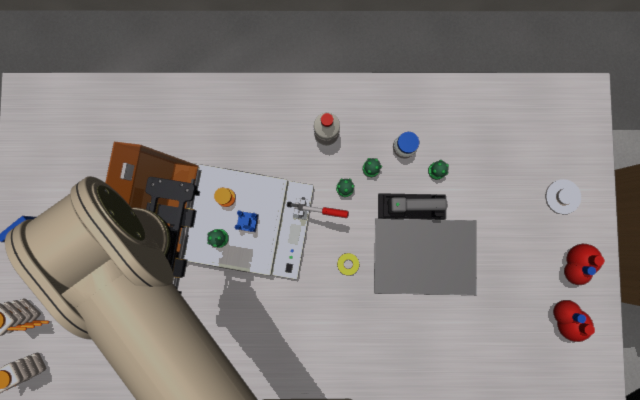

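Run:
```python
from h import *
for a in (1.8,1.85,1.9):
    ca,sa=np.cos(a),np.sin(a)
    for L in (242-27,242,260):
        print(a,L,proj('side',U(110-L*ca+27*sa,45,58+L*sa+27*ca)).round(1),proj('top',U(110-L*ca+27*sa,45,58+L*sa+27*ca)).round(1))
A=np.load('pics/side0.npz');im=A['im'];m=(im.max(2)<35);m[:280]=0;m[315:]=0;m[:,:130]=0;m[:,172:]=0
v,u=np.nonzero(m);print('side tab',u.min(),u.max(),v.min(),v.max(),u.mean(),v.mean(),len(u))
A=np.load('pics/top0.npz');im=A['im'];m=(im.max(2)<40);m[:205]=0;m[232:]=0;m[:,:85]=0;m[:,125:]=0
v,u=np.nonzero(m);print('top tab',u.min(),u.max(),v.min(),v.max(),u.mean(),v.mean(),len(u))
```

```text
1.8 215 [172.  292.3] [121.3 221.6]
1.8 242 [163.3 285.9] [112.6 220.6]
1.8 260 [157.1 281.4] [106.5 219.8]
1.85 215 [166.6 297.3] [117.3 220.9]
1.85 242 [156.9 291.6] [107.9 219.7]
1.85 260 [150.  287.6] [101.3 218.9]
1.9 215 [161.4 302.3] [113.4 220.1]
1.9 242 [150.7 297.4] [103.5 218.8]
1.9 260 [143.1 294. ] [ 96.5 218. ]
side tab 139 163 289 306 150.73234200743494 297.4944237918216 269
top tab 95 115 213 224 104.7182320441989 218.4254143646409 181
```

>>> {"fn": "send_rows", "kwargs": {"steps": [[0.3,-0.2,0.2,0.015,0.001,0,0],[0,0,0,0.03,0.002,0,0],[0,0,0,0.035,0.002,0,0],[0,0,0,0.035,0.002,0,0],[0,0,0,0.03,0.002,0,0],[0,0,0,0.02,0.001,0,0],[0,0,0,0.008,0,0,0],[0,0,0,0,0,0,0],[0,0,0,0,0,0,0],[0,0,0,0,0,0,0]]}}

```text
time: 33.5
ee_pos: [0.5499, 0.382, 0.3639]
eef_rot: [0.765, 0.643, -0.013, -0.0]
ft_force: [0.2, -0.4, 0.1]
width: 0.0436
```

Run:
```python
from h import *
tl(U(210,44.5,282),-9.7)
```

```text
t33.5 pos [0.5499 0.382  0.3639] yaw_y -9.9 tilt [-0.02  -0.017] w 0.0436 F [ 0.2 -0.4  0.1]
  turn about tool z: -0.2
  shift after that turn (mm) [ 6.8 -1.6 81.9]
  level rotvec tool deg [-0.96  1.14  0.  ]
  shift now (mm) [ 8.4 -0.2 81.7]
```

>>> {"fn": "send_rows", "kwargs": {"steps": [[-0.9,1.1,0,0.007,-0.001,0,0],[0,0,0,0,0,0.008,0],[0,0,0,0,0,0.015,0],[0,0,0,0,0,0.02,0],[0,0,0,0,0,0.015,0],[0,0,0,0,0,0.01,0],[0,0,0,0,0,0.004,0],[0,0,0,0,0,0,0],[0,0,0,0,0,0,0],[0,0,0,0,0,0,0]]}}

```text
time: 34.5
ee_pos: [0.5522, 0.3851, 0.2912]
eef_rot: [0.768, 0.641, 0.004, 0.002]
ft_force: [-0.6, 0.1, 0.2]
width: 0.0434
```

Run:
```python
from h import *
tl(U(210,44.5,282),-9.7);print(toU(read_state()['ee_pos']))
im,d=snap('side','side8')
cv2.imwrite('pics/s8c.png',cv2.resize(im[200:400,40:310],None,fx=2.9,fy=2.9))
```

```text
t34.5 pos [0.5522 0.3851 0.2912] yaw_y -10.3 tilt [0.008 0.002] w 0.0434 F [-0.6  0.1  0.2]
  turn about tool z: -0.6
  shift after that turn (mm) [ 3.4 -3.3  9.2]
  level rotvec tool deg [ 0.42 -0.2   0.  ]
  shift now (mm) [ 3.3 -3.4  9.1]
[206.62830786  41.24850674 291.16087714]
```

View pics/s8c.png

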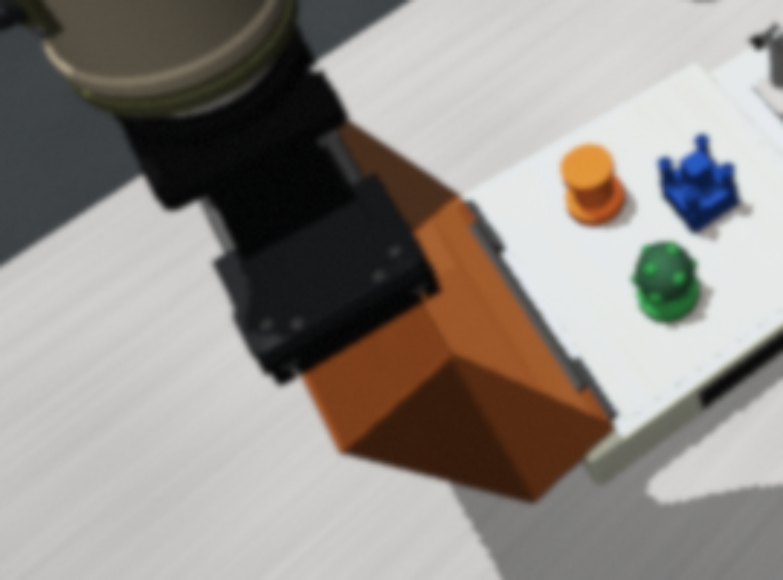

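>>> {"fn": "send_rows", "kwargs": {"steps": [[0.4,-0.2,-0.6,0.003,-0.003,0,0],[0,0,0,0,0,0.004,0],[0,0,0,0,0,0.003,0],[0,0,0,0,0,0,1],[0,0,0,0,0,0,1],[0,0,0,0,0,0,1],[0,0,0,0,0,0,1],[0,0,0,0,0,0,1],[0,0,0,0,0,0,1],[0,0,0,0,0,0,1]], "force": 20}}

```text
time: 35.55
ee_pos: [0.5517, 0.3889, 0.2846]
eef_rot: [0.765, 0.644, 0.002, 0.001]
ft_force: [1.9, 1.5, -1.4]
width: 0.02
```

Run:
```python
from h import *
tl(U(210,44.5,282),-9.7);p=toU(read_state()['ee_pos']);print(p)
```

```text
t35.5 pos [0.5517 0.3889 0.2846] yaw_y -9.7 tilt [0.004 0.001] w 0.0200 F [ 1.9  1.5 -1.4]
  turn about tool z: -0.0
  shift after that turn (mm) [-0.3 -2.2  2.6]
  level rotvec tool deg [ 0.22 -0.11  0.  ]
  shift now (mm) [-0.3 -2.2  2.6]
[210.29165791  42.3233899  284.60234356]
```

```bash
cat >> h.py <<'E'
def arc(cx,cz,r,offs,steps,off=0.002,ydes=None):
    """rows along an arc about unit (cx,cz) mm, angle phi from -x axis up; steps: phi decrements"""
    s=read_state();p=toU(s['ee_pos']);gx,gz=p[0],p[2]+off*1e3
    phi=np.arctan2(gz-cz,-(gx-cx));R0=np.hypot(gx-cx,gz-cz)
    M=R.from_quat(s['eef_rot']).as_matrix()
    print('t%.1f unit TCP'%s['time'],p.round(1),'a %.3f'%(phi-offs),'R %.1f'%R0,'F',s['ft_force'].round(1),'w %.4f'%s['width'],'yaw %.1f'%np.rad2deg(np.arctan2(M[1,1],M[0,1])),'tilt',M[:2,2].round(3))
    cur=np.array([gx,gz]);
    for st in steps:
        phi-=st;n=np.array([cx-r*np.cos(phi),cz+r*np.sin(phi)]);dd=n-cur;cur=n
        print('  x %.1f z %.1f  (a %.3f)'%(dd[0],-dd[1],phi-offs))
E
python3 - <<'E'
from h import *
arc(110,58,249.6,.111,[.02,.04,.06,.06,.06,.06,.06,.06,.06,.04])
E
```

```text
t35.5 unit TCP [210.3  42.3 284.6] a 1.873 R 249.6 F [ 1.9  1.5 -1.4] w 0.0200 yaw -9.7 tilt [0.004 0.001]
  x -4.6 z -1.9  (a 1.853)
  x -9.3 z -3.6  (a 1.813)
  x -14.2 z -4.8  (a 1.753)
  x -14.5 z -3.9  (a 1.693)
  x -14.7 z -3.0  (a 1.633)
  x -14.8 z -2.1  (a 1.573)
  x -14.9 z -1.2  (a 1.513)
  x -15.0 z -0.4  (a 1.453)
  x -15.0 z 0.5  (a 1.393)
  x -9.9 z 0.9  (a 1.353)
```

>>> {"fn": "send_rows", "kwargs": {"steps": [[0,0,0,-0.0045,0,-0.002,1],[0,0,0,-0.009,0,-0.0035,1],[0,0,0,-0.014,0,-0.005,1],[0,0,0,-0.0145,0,-0.004,1],[0,0,0,-0.0145,0,-0.003,1],[0,0,0,-0.015,0,-0.002,1],[0,0,0,-0.015,0,-0.001,1],[0,0,0,-0.015,0,0,1],[0,0,0,-0.015,0,0.0005,1],[0,0,0,-0.01,0,0.001,1]]}}

```text
time: 36.55
ee_pos: [0.5291, 0.2591, 0.3055]
eef_rot: [0.764, 0.645, 0.005, 0.0]
ft_force: [2.4, 1.0, -2.8]
width: 0.0199
```

Run:
```python
from h import *
arc(110,58,249.6,.111,[.03,.05,.06,.06,.06,.06,.06,.06,.06,.04])
```

```text
t36.5 unit TCP [ 78.5  42.8 305.5] a 1.334 R 251.5 F [ 2.4  1.  -2.8] w 0.0199 yaw -9.7 tilt [0.008 0.005]
  x -7.2 z 2.9  (a 1.304)
  x -12.3 z 2.2  (a 1.254)
  x -14.6 z 3.5  (a 1.194)
  x -14.3 z 4.4  (a 1.134)
  x -14.0 z 5.2  (a 1.074)
  x -13.7 z 6.0  (a 1.014)
  x -13.3 z 6.9  (a 0.954)
  x -12.9 z 7.6  (a 0.894)
  x -12.4 z 8.4  (a 0.834)
  x -8.0 z 6.0  (a 0.794)
```

>>> {"fn": "send_rows", "kwargs": {"steps": [[0,0,0,-0.007,0,0.002,1],[0,0,0,-0.012,0,0.002,1],[0,0,0,-0.0145,0,0.0035,1],[0,0,0,-0.0145,0,0.0045,1],[0,0,0,-0.014,0,0.005,1],[0,0,0,-0.0135,0,0.006,1],[0,0,0,-0.0135,0,0.007,1],[0,0,0,-0.013,0,0.0075,1],[0,0,0,-0.0125,0,0.0085,1],[0,0,0,-0.008,0,0.006,1]]}}

```text
time: 37.55
ee_pos: [0.5075, 0.1352, 0.2532]
eef_rot: [0.764, 0.646, 0.008, 0.001]
ft_force: [2.4, 1.5, -2.1]
width: 0.0201
```

Run:
```python
from h import *
arc(110,58,250.5,.111,[.03,.05,.06,.06,.06,.06,.06,.06,.06,.04])
```

```text
t37.5 unit TCP [-47.2  43.2 253.2] a 0.787 R 252.2 F [ 2.4  1.5 -2.1] w 0.0201 yaw -9.6 tilt [0.014 0.008]
  x -4.7 z 6.1  (a 0.757)
  x -9.3 z 8.3  (a 0.707)
  x -10.7 z 10.6  (a 0.647)
  x -10.0 z 11.2  (a 0.587)
  x -9.3 z 11.8  (a 0.527)
  x -8.6 z 12.3  (a 0.467)
  x -7.8 z 12.8  (a 0.407)
  x -7.0 z 13.3  (a 0.347)
  x -6.2 z 13.7  (a 0.287)
  x -3.7 z 9.3  (a 0.247)
```

>>> {"fn": "send_rows", "kwargs": {"steps": [[0.5,-0.6,0,-0.005,0,0.006,1],[0,0,0,-0.0093,0,0.0083,1],[0,0,0,-0.0105,0,0.0105,1],[0,0,0,-0.01,0,0.011,1],[0,0,0,-0.009,0,0.0115,1],[0,0,0,-0.008,0,0.0115,1],[0,0,0,-0.007,0,0.0115,1],[0,0,0,-0.006,0,0.0115,1],[0,0,0,-0.005,0,0.01,1],[0,0,0,-0.003,0,0.006,1]]}}

```text
time: 38.55
ee_pos: [0.4941, 0.0584, 0.1471]
eef_rot: [0.763, 0.646, 0.001, 0.001]
ft_force: [2.1, 4.7, -2.8]
width: 0.0198
```

Run:
```python
from h import *
arc(110,58,250.5,.111,[.02,.03,.04,.04,.04,.03,.03,.02,.02,.02])
```

```text
t38.5 unit TCP [-125.2   43.4  147.1] a 0.258 R 252.2 F [ 2.1  4.7 -2.8] w 0.0198 yaw -9.5 tilt [ 0.002 -0.001]
  x -0.1 z 5.3  (a 0.238)
  x -2.5 z 7.1  (a 0.208)
  x -3.0 z 9.6  (a 0.168)
  x -2.6 z 9.7  (a 0.128)
  x -2.2 z 9.8  (a 0.088)
  x -1.4 z 7.4  (a 0.058)
  x -1.2 z 7.4  (a 0.028)
  x -0.6 z 5.0  (a 0.008)
  x -0.5 z 5.0  (a -0.012)
  x -0.4 z 5.0  (a -0.032)
```

>>> {"fn": "send_rows", "kwargs": {"steps": [[0,0,0,-0.0015,0,0.005,1],[0,0,0,-0.0025,0,0.007,1],[0,0,0,-0.003,0,0.008,1],[0,0,0,-0.0025,0,0.008,1],[0,0,0,-0.002,0,0.007,1],[0,0,0,-0.001,0,0.006,1],[0,0,0,-0.001,0,0.004,1],[0,0,0,0,0,0.002,1],[0,0,0,0,0,0,1],[0,0,0,0,0,0,1]]}}

```text
time: 39.55
ee_pos: [0.4917, 0.0443, 0.0951]
eef_rot: [0.763, 0.646, 0.001, 0.001]
ft_force: [0.4, 1.4, -1.0]
width: 0.0202
```

Run:
```python
from h import *
arc(110,58,251.5,.111,[.02,.02,.02,.02])
```

```text
t39.5 unit TCP [-139.5   43.4   95.1] a 0.045 R 252.5 F [ 0.4  1.4 -1. ] w 0.0202 yaw -9.5 tilt [ 0.002 -0.   ]
  x 0.3 z 5.1  (a 0.025)
  x -0.6 z 5.0  (a 0.005)
  x -0.5 z 5.0  (a -0.015)
  x -0.4 z 5.0  (a -0.035)
```

>>> {"fn": "send_rows", "kwargs": {"steps": [[0,0,0,0,0,0.002,1],[0,0,0,-0.0005,0,0.002,1],[0,0,0,0,0,0.002,1],[0,0,0,0,0,0.002,1],[0,0,0,0,0,0.001,1],[0,0,0,0,0,0.001,1],[0,0,0,0,0,0,1],[0,0,0,0,0,0,1],[0,0,0,0,0,0,1],[0,0,0,0,0,0,1]]}}

```text
time: 40.55
ee_pos: [0.4915, 0.0429, 0.0846]
eef_rot: [0.763, 0.646, -0.0, 0.001]
ft_force: [0.5, 0.8, -1.9]
width: 0.0198
```

Run:
```python
from h import *
arc(110,58,251.5,.111,[])
```

```text
t40.5 unit TCP [-140.9   43.4   84.6] a 0.002 R 252.5 F [ 0.5  0.8 -1.9] w 0.0198 yaw -9.5 tilt [ 0.001 -0.002]
```

>>> {"fn": "send_rows", "kwargs": {"steps": [[0,0,0,0,0,0.001,1],[0,0,0,0,0,0,1],[0,0,0,0,0,0.001,1],[0,0,0,0,0,0,1],[0,0,0,0,0,0.001,1],[0,0,0,0,0,0,1],[0,0,0,0,0,0,1],[0,0,0,0,0,0,1],[0,0,0,0,0,0,1],[0,0,0,0,0,0,1]]}}

```text
time: 41.55
ee_pos: [0.4914, 0.0428, 0.0825]
eef_rot: [0.763, 0.646, -0.001, 0.001]
ft_force: [-0.8, 2.1, 1.3]
width: 0.0196
```

Run:
```python
from h import *
arc(110,58,251.5,.111,[])
```

```text
t41.5 unit TCP [-141.1   43.4   82.5] a -0.006 R 252.5 F [-0.8  2.1  1.3] w 0.0196 yaw -9.5 tilt [ 0.001 -0.003]
```

>>> {"fn": "send_rows", "kwargs": {"steps": [[0,0,0,0,0,0.0015,1],[0,0,0,0,0,0,1],[0,0,0,0,0,0,0.4],[0,0,0,0,0,0,0],[0,0,0,0,0,0,0],[0,0,0,0,0,0,0],[0,0,0,0,0,-0.02,0],[0,0,0,0,0,-0.03,0],[0,0,0,0,0,-0.03,0],[0,0,0,0,0,-0.03,0]]}}

```text
time: 42.55
ee_pos: [0.4886, 0.0422, 0.1912]
eef_rot: [0.763, 0.646, -0.004, -0.001]
ft_force: [1.1, 0.1, -0.2]
width: 0.0434
```

Run:
```python
from h import *
arc(110,58,251.5,.111,[])
im,d=snap('side','side9')
cv2.imwrite('pics/s9c.png',cv2.resize(im[140:360,140:410],None,fx=2.7,fy=2.7))
```

```text
t42.5 unit TCP [-142.1   46.1  191.2] a 0.381 R 286.1 F [ 1.1  0.1 -0.2] w 0.0434 yaw -9.5 tilt [-0.008 -0.004]
```

View pics/s9c.png

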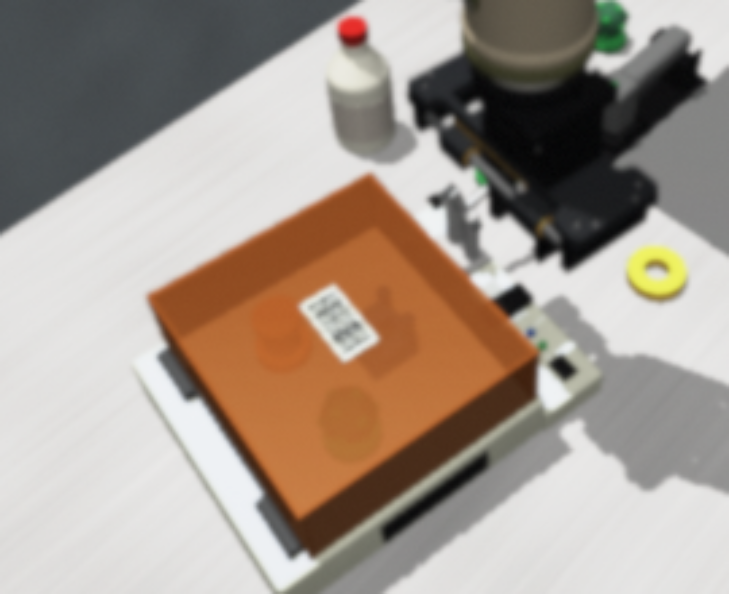

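Run:
```python
from h import *
tl(U(-240,-55,190),-9.7)
```

```text
t42.6 pos [0.4908 0.0429 0.1959] yaw_y -9.4 tilt [-0.002 -0.004] w 0.0435 F [2.9 1.8 4.8]
  turn about tool z: 0.3
  shift after that turn (mm) [-99.   99.    5.9]
  level rotvec tool deg [-0.09  0.25  0.  ]
  shift now (mm) [-99.4  98.6   6.2]
```

>>> {"fn": "send_rows", "kwargs": {"steps": [[0,0.2,0.2,-0.01,0.01,-0.005,0],[0,0,0,-0.02,0.02,0,0],[0,0,0,-0.025,0.025,0,0],[0,0,0,-0.025,0.025,0,0],[0,0,0,-0.014,0.014,0,0],[0,0,0,-0.004,0.004,0,0],[0,0,0,0,0,0,0],[0,0,0,0,0,0,0],[0,0,0,0,0,0,0],[0,0,0,0,0,0,0]]}}

```text
time: 43.6
ee_pos: [0.5739, -0.0706, 0.2031]
eef_rot: [0.763, 0.647, 0.0, 0.002]
ft_force: [-0.3, -0.2, -0.3]
width: 0.0436
```

Run:
```python
from h import *
tl(U(-240,-55,111),-9.7)
im,d=snap('side','side10')
cv2.imwrite('pics/s10c.png',cv2.resize(im[100:260,220:420],None,fx=3.7,fy=3.7))
```

```text
t43.6 pos [ 0.5739 -0.0706  0.2031] yaw_y -9.4 tilt [ 0.003 -0.003] w 0.0436 F [-0.3 -0.2 -0.3]
  turn about tool z: 0.3
  shift after that turn (mm) [-1.1 -1.9 92.1]
  level rotvec tool deg [0.19 0.16 0.  ]
  shift now (mm) [-0.8 -2.2 92. ]
```

View pics/s10c.png

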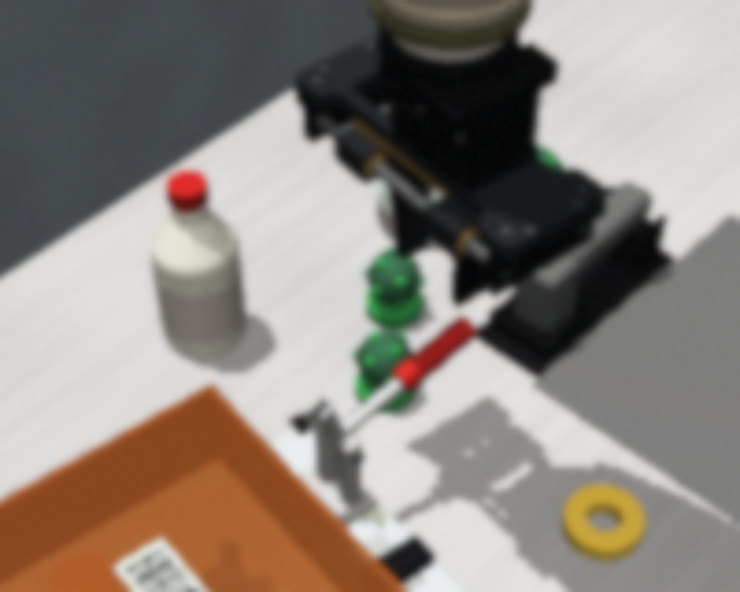

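>>> {"fn": "send_rows", "kwargs": {"steps": [[0,0,0.3,-0.001,-0.002,0,0],[0,0,0,0,0,0.01,0],[0,0,0,0,0,0.018,0],[0,0,0,0,0,0.022,0],[0,0,0,0,0,0.018,0],[0,0,0,0,0,0.01,0],[0,0,0,0,0,0.004,0],[0,0,0,0,0,0,0],[0,0,0,0,0,0,0],[0,0,0,0,0,0,0]]}}

```text
time: 44.65
ee_pos: [0.5716, -0.0703, 0.1175]
eef_rot: [0.764, 0.645, 0.001, 0.003]
ft_force: [0.7, -0.4, -0.2]
width: 0.0436
```

Run:
```python
from h import *
tl(U(-240,-55,111),-9.7)
```

```text
t44.6 pos [ 0.5716 -0.0703  0.1175] yaw_y -9.6 tilt [ 0.005 -0.004] w 0.0436 F [ 0.7 -0.4 -0.2]
  turn about tool z: 0.1
  shift after that turn (mm) [-1.   0.4  6.5]
  level rotvec tool deg [0.34 0.2  0.  ]
  shift now (mm) [-1.   0.3  6.5]
```

>>> {"fn": "send_rows", "kwargs": {"steps": [[0.3,0.2,0,-0.001,0,0.004,0],[0,0,0,0,0,0.002,0],[0,0,0,0,0,0,1],[0,0,0,0,0,0,1],[0,0,0,0,0,0,1],[0,0,0,0,0,0,1],[0,0,0,0,0,0,1],[0,0,0,0,0,0,1],[0,0,0,0,0,0,1],[0,0,0,0,0,0,1]], "force": 15}}

```text
time: 45.65
ee_pos: [0.5729, -0.0717, 0.1127]
eef_rot: [0.764, 0.645, 0.001, 0.001]
ft_force: [2.1, 0.8, -2.0]
width: 0.0172
```

Run:
```python
from h import *
s=read_state();p=toU(s['ee_pos']);print(p,s['width'],s['ft_force'])
gx,gz=p[0],p[2]+2
r=np.hypot(gx+158,gz-90);a=np.arctan2(-(gx+158),gz-90);print(r,a)
cur=np.array([gx,gz])
for st in [.03,.06,.1,.13,.15,.15,.15,.15,.13,.1]:
    a-=st;n=np.array([-158-r*np.sin(a),90+r*np.cos(a)]);print((n-cur)*[1,-1],a);cur=n
```

```text
[-240.13082019  -56.16544639  112.66203838] 0.017220110278400806 [ 2.11874408  0.82583294 -2.01493376]
85.75364576729567 1.2790849531668134
[ 0.77670627 -2.45245795] 1.2490849531668133
[ 1.77228731 -4.82952716] 1.1890849531668133
[ 3.58665866 -7.78533859] 1.0890849531668132
[ 5.79153709 -9.51632786] 0.9590849531668132
[ 8.14749504 -9.93812347] 0.8090849531668132
[ 9.54114206 -8.60898262] 0.6590849531668131
[10.72051561 -7.08650257] 0.5090849531668131
[11.65912948 -5.40487495] 0.3590849531668131
[10.66185528 -3.2291237 ] 0.2290849531668131
[ 8.43470415 -1.52688675] 0.1290849531668131
```

>>> {"fn": "send_rows", "kwargs": {"steps": [[0,0,0,0.001,0,-0.0025,1],[0,0,0,0.002,0,-0.005,1],[0,0,0,0.0035,0,-0.008,1],[0,0,0,0.006,0,-0.0095,1],[0,0,0,0.008,0,-0.01,1],[0,0,0,0.0095,0,-0.0085,1],[0,0,0,0.0105,0,-0.007,1],[0,0,0,0.009,0,-0.004,1],[0,0,0,0.004,0,-0.001,1],[0,0,0,0,0,0,1]]}}

```text
time: 46.65
ee_pos: [0.5825, -0.0159, 0.1727]
eef_rot: [0.764, 0.645, 0.0, 0.003]
ft_force: [7.4, -2.6, -12.4]
width: 0.0174
```

```bash
cat > cl.py <<'E'
from h import *
def cl(steps):
    s=read_state();p=toU(s['ee_pos']);print('t%.1f'%s['time'],p.round(1),s['width'].round(4),s['ft_force'].round(1))
    gx,gz=p[0],p[2]+2
    r=np.hypot(gx+158,gz-90);a=np.arctan2(-(gx+158),gz-90);print(r,a)
    cur=np.array([gx,gz]);r=85.5
    for st in steps:
        a-=st;n=np.array([-158-r*np.sin(a),90+r*np.cos(a)]);print(((n-cur)*[1,-1]).round(1),a);cur=n
E
python3 - <<'E'
from cl import *
cl([.06,.1,.1,.1,.06,.04,.03])
E
```

```text
Traceback (most recent call last):
  File "cl.py", line 3, in cl
    s=read_state();p=toU(s['ee_pos']);print('t%.1f'%s['time'],p.round(1),s['width'].round(4),s['ft_force'].round(1))
                                                                         ^^^^^^^^^^^^^^^^
AttributeError: 'float' object has no attribute 'round'
```

```bash
sed -i "s/s\['width'\].round(4)/round(s['width'],4)/" cl.py
python3 - <<'E'
from cl import *
cl([.06,.1,.1,.1,.06,.04,.03])
E
```

```text
t46.6 [-183.6  -56.2  172.7] 0.0174 [  7.4  -2.6 -12.4]
88.52898305519855 0.2933166618152395
[5.8 1.6] 0.23331666181523952
[ 8.4 -1.6] 0.13331666181523952
[ 8.5 -0.7] 0.03331666181523951
[8.5 0.1] -0.0666833381847605
[5.1 0.5] -0.1266833381847605
[3.4 0.5] -0.1666833381847605
[2.5 0.5] -0.1966833381847605
```

>>> {"fn": "send_rows", "kwargs": {"steps": [[0,0,0,0.003,0,0.001,1],[0,0,0,0.005,0,0,1],[0,0,0,0.005,0,-0.0005,1],[0,0,0,0.005,0,0,1],[0,0,0,0.004,0,0,1],[0,0,0,0.003,0,0,1],[0,0,0,0.002,0,0,1],[0,0,0,0,0,0,1],[0,0,0,0,0,0,1],[0,0,0,0,0,0,1]]}}

```text
time: 47.65
ee_pos: [0.5862, 0.0051, 0.177]
eef_rot: [0.766, 0.643, -0.008, 0.01]
ft_force: [6.5, -3.9, -9.0]
width: 0.0176
```

Run:
```python
from cl import *
cl([.06])
im,d=snap('side','side11')
cv2.imwrite('pics/s11c.png',cv2.resize(im[120:280,220:420],None,fx=3.7,fy=3.7))
```

```text
t47.6 [-162.2  -56.3  177. ] 0.0176 [ 6.5 -3.9 -9. ]
89.0670615052544 0.04761253270019782
[5.3 3.5] -0.012387467299802175
```

View pics/s11c.png

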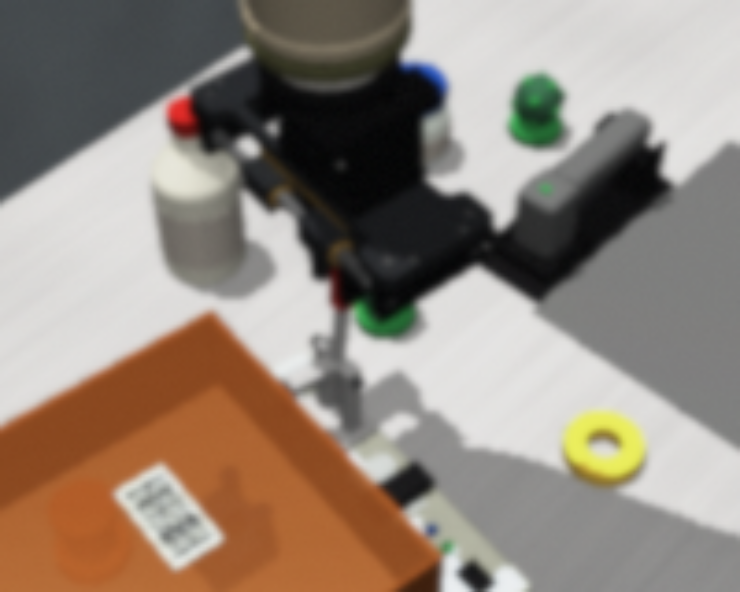

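>>> {"fn": "send_rows", "kwargs": {"steps": [[0,0,0,0.003,0,0.002,1],[0,0,0,0.002,0,0,1],[0,0,0,0.002,0,0,1],[0,0,0,0.002,0,0,1],[0,0,0,0.002,0,0,1],[0,0,0,0,0,0,1],[0,0,0,0,0,0,1],[0,0,0,0,0,0,1],[0,0,0,0,0,0,1],[0,0,0,0,0,0,1]]}}

```text
time: 48.7
ee_pos: [0.5875, 0.0123, 0.1772]
eef_rot: [0.767, 0.641, -0.014, 0.014]
ft_force: [4.6, -3.7, -8.4]
width: 0.0173
```

Run:
```python
from cl import *
cl([.06]); tl(U(-158,-55,173),-9.7)
```

```text
t48.7 [-155.   -56.4  177.2] 0.0173 [ 4.6 -3.7 -8.4]
89.20679195753465 -0.03412259901746348
[5. 4.] -0.09412259901746348
t48.7 pos [0.5875 0.0123 0.1772] yaw_y -10.2 tilt [-0.003 -0.04 ] w 0.0173 F [ 4.6 -3.7 -8.4]
  turn about tool z: -0.5
  shift after that turn (mm) [-3.  -1.4  4.2]
  level rotvec tool deg [0.23 2.32 0.  ]
  shift now (mm) [-2.9 -1.4  4.3]
```

>>> {"fn": "send_rows", "kwargs": {"steps": [[0,0,0,0.002,0,0.002,1],[0,0,0,0.002,0,0.001,1],[0,0,0,0.002,0,0,1],[0,0,0,0.002,0,0,1],[0,0,0,0,0,0,1],[0,0,0,0,0,0,1],[0,0,0,0,0,0,1],[0,0,0,0,0,0,1],[0,0,0,0,0,0,1],[0,0,0,0,0,0,1]]}}

```text
time: 49.7
ee_pos: [0.5881, 0.0155, 0.1768]
eef_rot: [0.769, 0.639, -0.02, 0.019]
ft_force: [4.8, -3.7, -7.7]
width: 0.0178
```

Run:
```python
from cl import *
cl([.06]); tl(U(-158,-55,173),-9.7)
```

```text
t49.7 [-151.7  -56.4  176.8] 0.0178 [ 4.8 -3.7 -7.7]
89.06710114728179 -0.07121398163292023
[4.8 4.1] -0.13121398163292022
t49.7 pos [0.5881 0.0155 0.1768] yaw_y -10.6 tilt [-0.007 -0.055] w 0.0178 F [ 4.8 -3.7 -7.7]
  turn about tool z: -0.9
  shift after that turn (mm) [-6.3 -1.4  3.8]
  level rotvec tool deg [0.17 3.19 0.  ]
  shift now (mm) [-6.1 -1.3  4.2]
```

>>> {"fn": "send_rows", "kwargs": {"steps": [[0,0,0,0,0,0,0.3],[0,0,0,0,0,0,0],[0,0,0,0,0,0,0],[0,0,0,0,0,0,0],[0,1.5,0,0,0,0,0],[0,1.5,0,0,0,-0.01,0],[0,0,0,0,0,-0.03,0],[0,0,0,0,0,-0.03,0],[0,0,0,0,0,-0.03,0],[0,0,0,0,0,-0.01,0]]}}

```text
time: 50.7
ee_pos: [0.5857, 0.0192, 0.291]
eef_rot: [0.768, 0.64, 0.002, -0.003]
ft_force: [-0.4, 0.7, 0.4]
width: 0.0433
```

Run:
```python
from cl import *
tl(U(-158,-55,173),-9.7)
im,d=snap('side','side12')
cv2.imwrite('pics/s12c.png',cv2.resize(im[120:280,220:420],None,fx=3.7,fy=3.7))
```

```text
t50.7 pos [0.5857 0.0192 0.291 ] yaw_y -10.4 tilt [-0.001  0.007] w 0.0433 F [-0.4  0.7  0.4]
  turn about tool z: -0.7
  shift after that turn (mm) [ -9.6   1.5 118. ]
  level rotvec tool deg [-0.13 -0.36  0.  ]
  shift now (mm) [-10.3   1.9 118. ]
```

View pics/s12c.png

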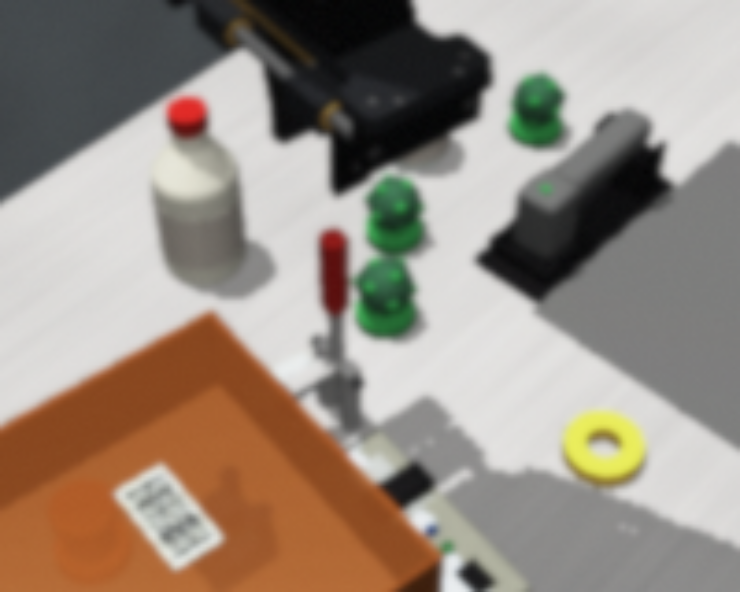

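Run:
```python
from h import *
A=np.load('pics/side12.npz');im,d=A['im'],A['d']
hsv=cv2.cvtColor(im,cv2.COLOR_BGR2HSV)
m=((cv2.inRange(hsv,(0,150,60),(6,255,255))>0)|(cv2.inRange(hsv,(174,150,60),(180,255,255))>0))
m[:175]=0;m[215:]=0;m[:,:295]=0;m[:,330:]=0
v,u=np.nonzero(m);print('red px',u.min(),u.max(),v.min(),v.max(),len(u))
k=np.polyfit(v,u,1);print('u of v: slope',k[0],'at v=183',np.polyval(k,183),'at v=203',np.polyval(k,203))
for a in(-.03,0,.03,.06,.1):
    e=[proj('side',U(-158-t*np.sin(a),-55,90+t*np.cos(a))) for t in(53,85,115)]
    sl=(e[2]-e[0]);print(a,[x.round(1) for x in e],'slope',(sl[0]/sl[1]).round(3))
q=pts('side',d)[m&(d>.3)];q=toU(q);print(np.percentile(q,[5,50,95],axis=0).round(1));
kk=np.polyfit(q[:,2],q[:,0],1);ky=np.polyfit(q[:,2],q[:,1],1);print('dx/dz',kk[0],'dy/dz',ky[0])
# hood top plane
P=toU(pts('side',d));mm=(d>.3)&(abs(P[...,0])<95)&(abs(P[...,1])<105)&(P[...,2]>110)&(P[...,2]<150)
q=P[mm];c=np.linalg.lstsq(np.c_[q[:,:2],np.ones(len(q))],q[:,2],rcond=None)[0];print('hood top plane',c)
```

```text
red px 307 312 183 203 104
u of v: slope 0.039031472861595 at v=183 309.49008199171556 at v=203 310.27071144894745
-0.03 [array([310.4, 202.9]), array([309.7, 193.6]), array([309.1, 184.3])] slope 0.072
0 [array([311. , 202.6]), array([310.6, 193. ]), array([310.3, 183.6])] slope 0.033
0.03 [array([311.5, 202.3]), array([311.6, 192.5]), array([311.6, 182.9])] slope -0.005
0.06 [array([312.1, 202. ]), array([312.5, 192. ]), array([312.9, 182.3])] slope -0.041
0.1 [array([312.8, 201.6]), array([313.7, 191.4]), array([314.6, 181.4])] slope -0.086
[[-157.6  -56.9  155.4]
 [-152.5  -50.   185.5]
 [-148.7  -47.2  204.1]]
dx/dz -0.04085537059397298 dy/dz -0.05695890450174102
hood top plane [ 3.65105124e-04 -6.83596311e-05  1.25497939e+02]
```

Run:
```python
from h import *
im,d=snap('top','top12')
cv2.imwrite('pics/t12c.png',cv2.resize(im[120:300,150:470],None,fx=2.4,fy=2.4))
P=pts('top',d);z=P[...,2];g=cv2.cvtColor(im,cv2.COLOR_BGR2GRAY)
sub=np.zeros(z.shape,bool);sub[185:225,372:455]=1
m=(d>.3)&(z>.062)&(z<.085)&sub&(g>70)
q=P[m];print(len(q),np.percentile(q,[2,50,98],axis=0).round(4))
# centreline of scanner vs y
ys=np.arange(-.34,-.21,.01)
for y in ys:
    s=q[abs(q[:,1]-y)<.005];
    if len(s)>3: print(round(y,3),s[:,0].min().round(4),s[:,0].max().round(4),((s[:,0].min()+s[:,0].max())/2).round(4),np.median(s[:,2]).round(4))
m=sub&(g<52);v,u=np.nonzero(m)
cs,_=cv2.findContours(cv2.morphologyEx(m.astype(np.uint8),cv2.MORPH_OPEN,np.ones((3,3))),cv2.RETR_EXTERNAL,cv2.CHAIN_APPROX_NONE)
c=max(cs,key=len)[:,0];w=np.array([ray('top',a,b,.008)[:2] for a,b in c],np.float32);r=cv2.minAreaRect(w);print('holder outline',r)
# label
hsv=cv2.cvtColor(im,cv2.COLOR_BGR2HSV)
m=(cv2.inRange(hsv,(0,0,150),(180,60,255))>0)&(d>.3)&(abs(z-.127)<.012);v,u=np.nonzero(m);print('label',len(u),u.mean(),v.mean(), toU(ray('top',u.mean(),v.mean(),.127)))
```

```text
585 [[ 0.5822 -0.3383  0.0659]
 [ 0.5948 -0.2699  0.0711]
 [ 0.6091 -0.2103  0.0759]]
-0.34 0.5827 0.607 0.5948 0.0688
-0.33 0.5849 0.6199 0.6024 0.0714
-0.32 0.5848 0.6071 0.596 0.0707
-0.31 0.5849 0.6073 0.5961 0.0706
-0.3 0.5848 0.6071 0.5959 0.071
-0.29 0.5849 0.6072 0.596 0.0708
-0.28 0.5848 0.6072 0.596 0.0711
-0.27 0.5849 0.6073 0.5961 0.0701
-0.26 0.5849 0.6072 0.5961 0.0701
-0.25 0.5849 0.6071 0.596 0.0708
-0.24 0.58 0.6094 0.5947 0.0708
-0.23 0.58 0.6096 0.5948 0.0719
-0.22 0.5797 0.6093 0.5945 0.0725
-0.21 0.58 0.6093 0.5946 0.0715
holder outline ((0.593300998210907, -0.2678106725215912), (0.16695746779441833, 0.06277874857187271), 88.74158477783203)
label 424 109.5754716981132 290.4009433962264 [236.6154655  206.77943062 127.        ]
```

View pics/t12c.png

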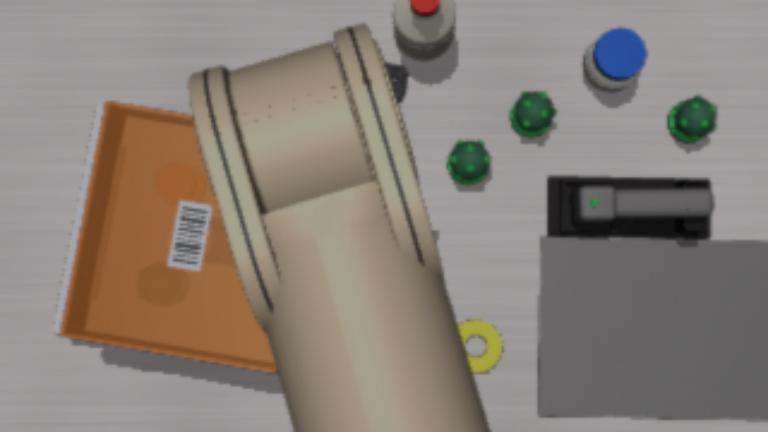

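Run:
```python
from h import *
im=np.load('pics/top12.npz')['im'];d=np.load('pics/top12.npz')['d']
c=im[185:228,370:455];cv2.imwrite('pics/sc.png',cv2.resize(c,None,fx=9,fy=9,interpolation=cv2.INTER_NEAREST))
g=cv2.cvtColor(im,cv2.COLOR_BGR2GRAY)
for r in (200,204,208): print(r,list(zip(range(374,386),g[r,374:386])),list(zip(range(387,410),g[r,387:410])),list(zip(range(438,452),g[r,438:452])))
z=pts('top',d)[...,2]; print((z[204,374:452]*1000).round(0))
```

```text
200 [(374, np.uint8(157)), (375, np.uint8(156)), (376, np.uint8(156)), (377, np.uint8(142)), (378, np.uint8(56)), (379, np.uint8(34)), (380, np.uint8(34)), (381, np.uint8(34)), (382, np.uint8(31)), (383, np.uint8(22)), (384, np.uint8(26)), (385, np.uint8(34))] [(387, np.uint8(30)), (388, np.uint8(22)), (389, np.uint8(26)), (390, np.uint8(30)), (391, np.uint8(54)), (392, np.uint8(86)), (393, np.uint8(100)), (394, np.uint8(106)), (395, np.uint8(106)), (396, np.uint8(105)), (397, np.uint8(104)), (398, np.uint8(104)), (399, np.uint8(103)), (400, np.uint8(102)), (401, np.uint8(102)), (402, np.uint8(101)), (403, np.uint8(100)), (404, np.uint8(98)), (405, np.uint8(84)), (406, np.uint8(71)), (407, np.uint8(82)), (408, np.uint8(87)), (409, np.uint8(87))] [(438, np.uint8(93)), (439, np.uint8(93)), (440, np.uint8(93)), (441, np.uint8(93)), (442, np.uint8(93)), (443, np.uint8(93)), (444, np.uint8(93)), (445, np.uint8(87)), (446, np.uint8(103)), (447, np.uint8(152)), (448, np.uint8(161)), (449, np.uint8(161)), (450, np.uint8(161)), (451, np.uint8(161))]
204 [(374, np.uint8(156)), (375, np.uint8(1
[... 1679 characters left out ...]
406, np.uint8(67)), (407, np.uint8(76)), (408, np.uint8(81)), (409, np.uint8(81))] [(438, np.uint8(77)), (439, np.uint8(76)), (440, np.uint8(76)), (441, np.uint8(76)), (442, np.uint8(76)), (443, np.uint8(76)), (444, np.uint8(74)), (445, np.uint8(73)), (446, np.uint8(96)), (447, np.uint8(151)), (448, np.uint8(159)), (449, np.uint8(160)), (450, np.uint8(160)), (451, np.uint8(160))]
[-0.  2.  2.  4.  3.  8.  8.  7.  8.  8. 18. 20.  6. 13. 23. 34. 58. 63.
 67. 71. 72. 68. 75. 73. 73. 73. 73. 69. 70. 70. 70. 78. 66. 70. 71. 72.
 68. 71. 72. 73. 70. 69. 69. 71. 72. 72. 72. 69. 71. 69. 71. 72. 70. 70.
 72. 74. 70. 75. 76. 70. 73. 72. 72. 71. 71. 73. 70. 71. 71. 74. 75. 75.
 68.  0.  5.  1. -2.  2.]
```

View pics/sc.png

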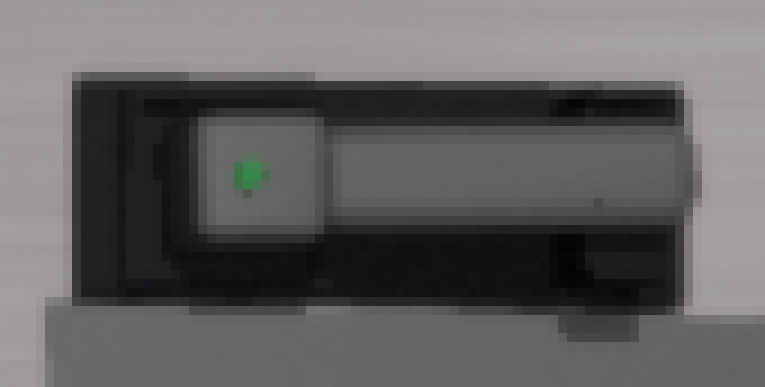

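Run:
```python
from h import *
for u,z,off in [(377.9,.008,.042),(405.9,.071,-.019),(446.9,.058,-.119),(446.9,.07,-.119),(392,.06,.019),(391,.045,.019)]:
    p=ray('top',u,204,z);print(u,p.round(4),'origin y',(p[1]-off).round(4))
for v0,v1,z in[(198.3,209.5,.071)]:
    a=ray('top',430,v0,z);b=ray('top',430,v1,z);print(a,b,(a+b)/2)
for u in (398,420,440):
  pass
tl([.5955,-.27,.15],-1)
```

```text
377.9 [ 0.5994 -0.182   0.008 ] origin y -0.224
405.9 [ 0.5947 -0.2425  0.071 ] origin y -0.2235
446.9 [ 0.5956 -0.3456  0.058 ] origin y -0.2266
446.9 [ 0.5947 -0.3425  0.07  ] origin y -0.2235
392 [ 0.5955 -0.2104  0.06  ] origin y -0.2294
391 [ 0.5966 -0.2101  0.045 ] origin y -0.2291
[ 0.6085491  -0.30134773  0.071     ] [ 0.58128581 -0.30087624  0.071     ] [ 0.59491746 -0.30111198  0.071     ]
t50.8 pos [0.5855 0.0189 0.2893] yaw_y -10.4 tilt [-0.002  0.006] w 0.0436 F [ 0.3 -0.3 -0.2]
  turn about tool z: -9.4
  shift after that turn (mm) [-288.7   15.1  139.3]
  level rotvec tool deg [-0.2  -0.31  0.  ]
  shift now (mm) [-283.1   62.5  137.5]
```

>>> {"fn": "send_rows", "kwargs": {"steps": [[0,0,-2,-0.02,0.005,0,-0.4],[0,0,-2,-0.04,0.007,0,-0.4],[0,0,-2,-0.045,0.006,0,-0.4],[0,0,-2,-0.045,0.005,0.005,-0.4],[0,0,-1,-0.045,0.004,0.01,-0.4],[0,0,0,-0.04,0.003,0.015,-0.4],[0,0,0,-0.025,0.001,0.02,-0.4],[0,0,0,-0.01,0,0.02,-0.4],[0,0,0,0,0,0.015,-0.4],[0,0,0,0,0,0.005,-0.4]]}}

```text
time: 51.8
ee_pos: [0.5899, -0.2608, 0.1772]
eef_rot: [0.712, 0.702, -0.001, -0.011]
ft_force: [-0.8, 1.5, -0.1]
width: 0.0607
```

Run:
```python
from h import *
tl([.595,-.2695,.056],-1)
```

```text
t51.8 pos [ 0.5899 -0.2608  0.1772] yaw_y -0.8 tilt [-0.016  0.015] w 0.0607 F [-0.8  1.5 -0.1]
  turn about tool z: 0.2
  shift after that turn (mm) [ -8.6   5.2 121.2]
  level rotvec tool deg [-0.94 -0.83  0.  ]
  shift now (mm) [-10.4   7.2 121. ]
```

>>> {"fn": "send_rows", "kwargs": {"steps": [[-0.9,-0.8,0,-0.007,0.004,0,-0.4],[0,0,0,0,0,0,-0.4],[0,0,0,0,0,0.01,-0.4],[0,0,0,0,0,0.015,-0.4],[0,0,0,0,0,0.015,-0.4],[0,0,0,0,0,0.01,-0.4],[0,0,0,0,0,0.004,-0.4],[0,0,0,0,0,0,-0.4],[0,0,0,0,0,0,-0.4],[0,0,0,0,0,0,-0.4]]}}

```text
time: 52.8
ee_pos: [0.5956, -0.2635, 0.1194]
eef_rot: [0.71, 0.705, 0.001, 0.001]
ft_force: [-0.6, -0.6, 0.3]
width: 0.0607
```

Run:
```python
from h import *
tl([.595,-.2695,.056],-1)
im,d=snap('side','side13')
cv2.imwrite('pics/s13c.png',cv2.resize(im[80:240,290:490],None,fx=3.7,fy=3.7))
```

```text
t52.8 pos [ 0.5956 -0.2635  0.1194] yaw_y -0.4 tilt [0.002 0.   ] w 0.0607 F [-0.6 -0.6  0.3]
  turn about tool z: 0.6
  shift after that turn (mm) [-6.  -0.5 63.4]
  level rotvec tool deg [ 0.13 -0.02  0.  ]
  shift now (mm) [-6.1 -0.7 63.4]
```

View pics/s13c.png

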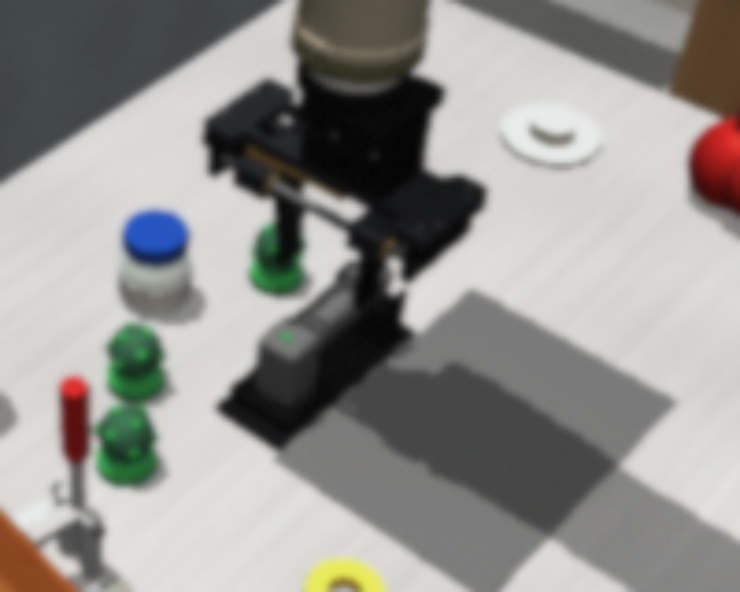

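>>> {"fn": "send_rows", "kwargs": {"steps": [[0,0,0.6,-0.006,0,0,-0.4],[0,0,0,0,0,0.008,-0.4],[0,0,0,0,0,0.014,-0.4],[0,0,0,0,0,0.016,-0.4],[0,0,0,0,0,0.012,-0.4],[0,0,0,0,0,0.006,-0.4],[0,0,0,0,0,0.002,-0.4],[0,0,0,0,0,0,-0.4],[0,0,0,0,0,0,-0.4],[0,0,0,0,0,0,-0.4]]}}

```text
time: 53.85
ee_pos: [0.5957, -0.2701, 0.0561]
eef_rot: [0.714, 0.701, 0.001, 0.001]
ft_force: [0.5, 1.1, 0.5]
width: 0.0605
```

Run:
```python
from h import *
tl([.595,-.2695,.056],-1)
```

```text
t53.9 pos [ 0.5957 -0.2701  0.0561] yaw_y -1.1 tilt [0.002 0.   ] w 0.0605 F [0.5 1.1 0.5]
  turn about tool z: -0.1
  shift after that turn (mm) [ 0.5 -0.7  0.1]
  level rotvec tool deg [ 0.12 -0.03  0.  ]
  shift now (mm) [ 0.5 -0.7  0.1]
```

>>> {"fn": "send_rows", "kwargs": {"steps": [[0,0,0,0,0,0,1],[0,0,0,0,0,0,1],[0,0,0,0,0,0,1],[0,0,0,0,0,0,1],[0,0,0,0,0,0,1],[0,0,0,0,0,0,1],[0,0,0,0,0,0,1],[0,0,0,0,0,0,1],[0,0,0,0,0,0,1],[0,0,0,0,0,0,1]], "force": 40}}

```text
time: 54.85
ee_pos: [0.5964, -0.2704, 0.0577]
eef_rot: [0.714, 0.7, 0.001, 0.002]
ft_force: [0.0, 0.4, -0.1]
width: 0.0296
```

Run:
```python
from h import *
tl([.595,-.2695,.056],-1);print(read_state()['eef_rot'])
```

```text
t54.9 pos [ 0.5964 -0.2704  0.0577] yaw_y -1.1 tilt [ 0.004 -0.001] w 0.0296 F [ 0.   0.4 -0.1]
  turn about tool z: -0.1
  shift after that turn (mm) [ 0.9 -1.4  1.7]
  level rotvec tool deg [0.24 0.04 0.  ]
  shift now (mm) [ 0.9 -1.4  1.7]
[0.71366874 0.70048013 0.00123193 0.00172989]
```

>>> {"fn": "send_rows", "kwargs": {"steps": [[0,0,0,0,0,-0.006,1],[0,0,0,0,0,-0.01,1],[0,0,0,0,0,-0.015,1],[0,0,0,0,0,-0.02,1],[0,0,0,0,0,-0.03,1],[0,0,0,0,0,-0.035,1],[0,0,0,0,0,-0.035,1],[0,0,0,0,0,-0.03,1],[0,0,0,0,0,-0.02,1],[0,0,0,0,0,-0.01,1]]}}

```text
time: 55.85
ee_pos: [0.5943, -0.2687, 0.2854]
eef_rot: [0.713, 0.701, 0.002, 0.002]
ft_force: [-0.2, -0.1, -1.6]
width: 0.0298
```

Run:
```python
from h import *
tl(U(-46,0,280),-9.7)
im,d=snap('side','side14');print(proj('side',read_state()['ee_pos']))
cv2.imwrite('pics/s14c.png',cv2.resize(im[60:240,270:490],None,fx=3.4,fy=3.3))
```

```text
t55.9 pos [ 0.5943 -0.2687  0.2854] yaw_y -0.9 tilt [ 0.006 -0.001] w 0.0298 F [-0.2 -0.1 -1.6]
  turn about tool z: 8.8
  shift after that turn (mm) [ 384.7 -110.5    5.4]
  level rotvec tool deg [0.34 0.05 0.  ]
  shift now (mm) [397.  -50.7   4.8]
[386.95791522  95.56023834]
```

View pics/s14c.png

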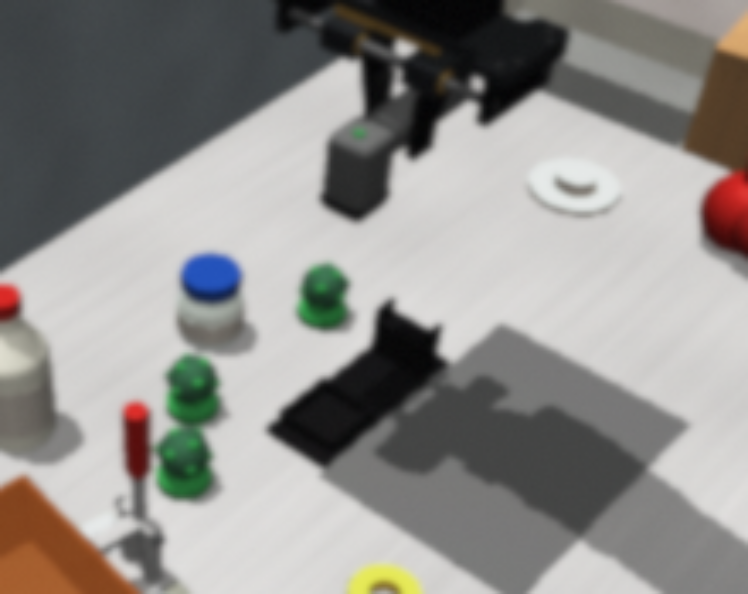

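Run:
```python
from h import *
for n,t,b,vmin in [('top','top12',(215,245,195,240),110),('side','side12',(240,290,235,285),120)]:
    im=np.load(f'pics/{t}.npz')['im'];hsv=cv2.cvtColor(im,cv2.COLOR_BGR2HSV)
    m=(cv2.inRange(hsv,(0,0,vmin),(180,70,255)));q=np.zeros_like(m);q[b[2]:b[3],b[0]:b[1]]=255;m&=q
    m=cv2.morphologyEx(m,cv2.MORPH_CLOSE,np.ones((5,5)))
    k,l,s,c=cv2.connectedComponentsWithStats(m);i=1+np.argmax(s[1:,4])
    cs,_=cv2.findContours((l==i).astype(np.uint8),cv2.RETR_EXTERNAL,cv2.CHAIN_APPROX_NONE);w=np.array([ray(n,u,v,.127)[:2] for u,v in cs[0][:,0]],np.float32)
    r=cv2.minAreaRect(w);print(n,s[i],r,toU([*r[0],.127]).round(1))
```

```text
top [220 195  25  38 494] ((0.569802463054657, 0.16425859928131104), (0.04966093599796295, 0.09001005440950394), 79.59773254394531) [ -8.1 -13.4 127. ]
side [251 246  29  28 441] ((0.5596843361854553, 0.1755490005016327), (0.03360460698604584, 0.06615578383207321), 80.35301971435547) [  1.3  -1.5 127. ]
```

Run:
```python
from h import *
p=ray('top',228.9,217.8,.127);print(p,toU(p))
```

```text
[0.55866722 0.17489469 0.127     ] [  0.50146518  -0.59117905 127.        ]
```

>>> {"fn": "send_rows", "kwargs": {"steps": [[0.3,0,2,0.02,-0.003,0,1],[0,0,2,0.04,-0.007,0,1],[0,0,2,0.045,-0.01,0,1],[0,0,2,0.045,-0.012,0,1],[0,0,0.8,0.045,-0.014,0,1],[0,0,0,0.045,-0.014,0,1],[0,0,0,0.045,-0.014,0,1],[0,0,0,0.04,-0.013,0,1],[0,0,0,0.025,-0.009,0,1],[0,0,0,0.01,-0.004,0,1]]}}

```text
time: 56.9
ee_pos: [0.5384, 0.1127, 0.2797]
eef_rot: [0.768, 0.64, -0.003, -0.001]
ft_force: [1.1, -0.4, -1.7]
width: 0.0297
```

Run:
```python
from h import *
tl(U(-45.3,-0.5,277),-9.7)
```

```text
t56.9 pos [0.5384 0.1127 0.2797] yaw_y -10.4 tilt [-0.006 -0.003] w 0.0297 F [ 1.1 -0.4 -1.7]
  turn about tool z: -0.7
  shift after that turn (mm) [18.9  9.4  2.7]
  level rotvec tool deg [-0.3   0.21  0.  ]
  shift now (mm) [19.1  9.1  2.5]
```

>>> {"fn": "send_rows", "kwargs": {"steps": [[-0.3,0.2,-0.7,0.008,0.005,0.001,1],[0,0,0,0.006,0.004,0.001,1],[0,0,0,0.003,0.001,0,1],[0,0,0,0,0,0,1],[0,0,0,0,0,0,1],[0,0,0,0,0,0,1],[0,0,0,0,0,0,1],[0,0,0,0,0,0,1],[0,0,0,0,0,0,1],[0,0,0,0,0,0,1]]}}

```text
time: 57.9
ee_pos: [0.5538, 0.1225, 0.2757]
eef_rot: [0.766, 0.642, -0.001, 0.0]
ft_force: [0.4, 0.4, -1.0]
width: 0.0297
```

Run:
```python
from h import *
tl(U(-45.1,-1,277),-9.7)
im,d=snap('side','side15')
cv2.imwrite('pics/s15c.png',cv2.resize(im[100:330,140:400],None,fx=2.8,fy=2.6))
P=toU(pts('side',d))
# barrel: front face points / nose corners
hsv=cv2.cvtColor(im,cv2.COLOR_BGR2HSV)
print(proj('side',U(0.9,-1,227)),proj('side',U(0.9,-1,127)))
```

```text
t57.9 pos [0.5538 0.1225 0.2757] yaw_y -10.1 tilt [-0.002 -0.002] w 0.0297 F [ 0.4  0.4 -1. ]
  turn about tool z: -0.4
  shift after that turn (mm) [ 6.9 -3.6 -1.3]
  level rotvec tool deg [-0.08  0.13  0.  ]
  shift now (mm) [ 6.9 -3.7 -1.3]
[259.78234608 229.12769174] [265.40334918 258.90966629]
```

View pics/s15c.png

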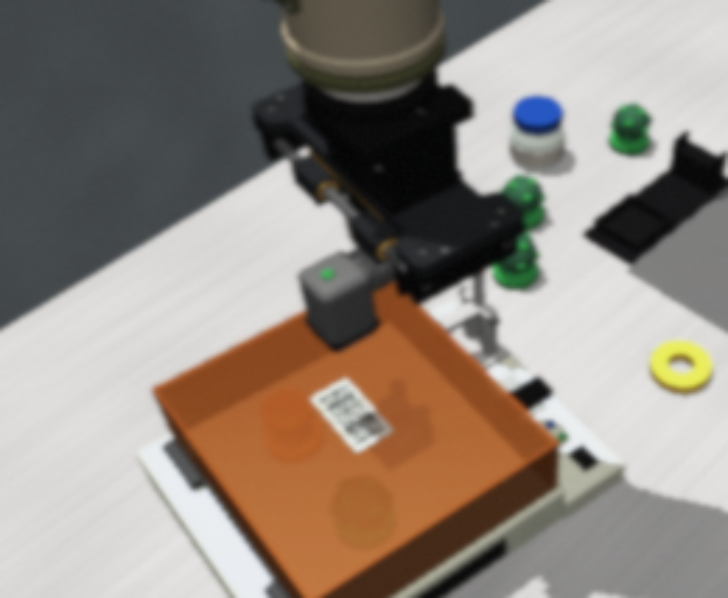

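Run:
```python
from h import *
s=read_state();M=R.from_quat(s['eef_rot']).as_matrix()
for ox in(.043,.046,.049):
  for x,y,z in [(19,18,0),(19,-18,0),(-19,-18,0),(-19,18,0),(19,18,64),(19,-18,64),(0,0,64)]:
    # scanner axes: x=tool x, z=-tool z, y=-tool y
    p=s['ee_pos']+M@np.array([ox+x/1e3,-y/1e3,.0497-z/1e3]);q=proj('side',p);print(ox,(x,y,z),q.round(1),'crop',((q-[140,100])*[2.8,2.6]).round(0))
```

```text
0.043 (19, 18, 0) [259.7 236.7] crop [335. 355.]
0.043 (19, -18, 0) [249.7 224.6] crop [307. 324.]
0.043 (-19, -18, 0) [266.7 215.1] crop [355. 299.]
0.043 (-19, 18, 0) [276.9 226.7] crop [383. 329.]
0.043 (19, 18, 64) [255.3 214.5] crop [323. 298.]
0.043 (19, -18, 64) [244.7 202.3] crop [293. 266.]
0.043 (0, 0, 64) [259.2 203.3] crop [334. 269.]
0.046 (19, 18, 0) [258.3 237.5] crop [331. 357.]
0.046 (19, -18, 0) [248.3 225.4] crop [303. 326.]
0.046 (-19, -18, 0) [265.3 215.9] crop [351. 301.]
0.046 (-19, 18, 0) [275.6 227.5] crop [380. 331.]
0.046 (19, 18, 64) [253.8 215.4] crop [319. 300.]
0.046 (19, -18, 64) [243.3 203.1] crop [289. 268.]
0.046 (0, 0, 64) [257.8 204.1] crop [330. 271.]
0.049 (19, 18, 0) [256.9 238.3] crop [327. 360.]
0.049 (19, -18, 0) [246.9 226.2] crop [299. 328.]
0.049 (-19, -18, 0) [264.  216.6] crop [347. 303.]
0.049 (-19, 18, 0) [274.3 228.2] crop [376. 333.]
0.049 (19, 18, 64) [252.3 216.2] crop [315. 302.]
0.049 (19, -18, 64) [241.8 203.8] crop [285. 270.]
0.049 (0, 0, 64) [256.3 204.9] crop [326. 273.]
```

Run:
```python
from h import *
im=np.load('pics/side15.npz')['im']
c=im[190:245,235:290];c=cv2.convertScaleAbs(cv2.resize(c,None,fx=10,fy=10,interpolation=cv2.INTER_CUBIC),alpha=1.5,beta=10)
s=read_state();M=R.from_quat(s['eef_rot']).as_matrix()
for x,y,z in [(19,18,0),(19,-18,0),(-19,18,0),(19,18,64),(19,-18,64),(-19,-18,64),(-19,18,64)]:
    p=s['ee_pos']+M@np.array([.046+x/1e3,-y/1e3,.0497-z/1e3]);q=(proj('side',p)-[235,190]+.5)*10;cv2.circle(c,tuple(int(t) for t in q),5,(0,255,255),2)
cv2.imwrite('pics/z15.png',c)
```

```text
(no output)
```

View pics/z15.png

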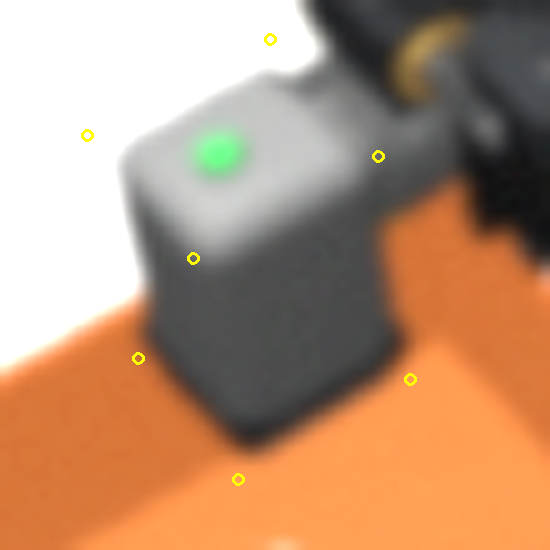

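>>> {"fn": "send_rows", "kwargs": {"steps": [[0,0.1,-0.4,0.006,-0.003,-0.001,1],[0,0,0,0,0,0,1],[0,0,0,0,0,0,1],[0,0,0,0,0,0,1],[0,0,0,0,0,0,1],[0,0,0,0,0,0,1],[0,0,0,0,0,0,1],[0,0,0,0,0,0,1],[0,0,0,0,0,0,1],[0,0,0,0,0,0,1]]}}

```text
time: 58.95
ee_pos: [0.5516, 0.1298, 0.2768]
eef_rot: [0.764, 0.645, -0.001, -0.0]
ft_force: [-0.0, -0.3, -1.9]
width: 0.0298
```

Run:
```python
from h import *
tl(U(-45.1,-1,277),-9.7)
```

```text
t59.0 pos [0.5516 0.1298 0.2768] yaw_y -9.6 tilt [-0.001 -0.   ] w 0.0298 F [-0.  -0.3 -1.9]
  turn about tool z: 0.1
  shift after that turn (mm) [ 0.1 -0.2 -0.2]
  level rotvec tool deg [-0.08  0.03  0.  ]
  shift now (mm) [ 0.1 -0.2 -0.2]
```

Aligned within 0.3 mm of the target. Hold still for two more seconds.

>>> {"fn": "send_rows", "kwargs": {"steps": [[0,0,0,0,0,0,1],[0,0,0,0,0,0,1],[0,0,0,0,0,0,1],[0,0,0,0,0,0,1],[0,0,0,0,0,0,1],[0,0,0,0,0,0,1],[0,0,0,0,0,0,1],[0,0,0,0,0,0,1],[0,0,0,0,0,0,1],[0,0,0,0,0,0,1]]}}

```text
time: 59.95
ee_pos: [0.5516, 0.1298, 0.2768]
eef_rot: [0.764, 0.645, -0.001, -0.0]
ft_force: [0.0, 0.3, -1.8]
width: 0.0301
```

>>> {"fn": "send_rows", "kwargs": {"steps": [[0,0,0,0,0,0,1],[0,0,0,0,0,0,1],[0,0,0,0,0,0,1],[0,0,0,0,0,0,1],[0,0,0,0,0,0,1],[0,0,0,0,0,0,1],[0,0,0,0,0,0,1],[0,0,0,0,0,0,1],[0,0,0,0,0,0,1],[0,0,0,0,0,0,1]]}}

```text
time: 60.95
ee_pos: [0.5516, 0.1298, 0.2768]
eef_rot: [0.764, 0.645, -0.001, -0.0]
ft_force: [-0.2, 0.1, -1.5]
width: 0.0295
```

Run:
```python
from h import *
tl(U(-45.1,-1,277),-9.7)
im,d=snap('side','side16')
cv2.imwrite('pics/s16c.png',cv2.resize(im[150:300,180:380],None,fx=4,fy=4))
tl([.5964,-.2704,.28],-1.1)
```

```text
t61.0 pos [0.5516 0.1298 0.2768] yaw_y -9.6 tilt [-0.001 -0.   ] w 0.0295 F [-0.2  0.1 -1.5]
  turn about tool z: 0.1
  shift after that turn (mm) [ 0.1 -0.3 -0.2]
  level rotvec tool deg [-0.08  0.02  0.  ]
  shift now (mm) [ 0.1 -0.3 -0.2]
t61.0 pos [0.5516 0.1298 0.2768] yaw_y -9.6 tilt [-0.001 -0.   ] w 0.0296 F [-0.1  0.5 -2.1]
  turn about tool z: -8.5
  shift after that turn (mm) [-399.2   52.5   -3.2]
  level rotvec tool deg [-0.08  0.03  0.  ]
  shift now (mm) [-387.1  111.    -3.2]
```

View pics/s16c.png

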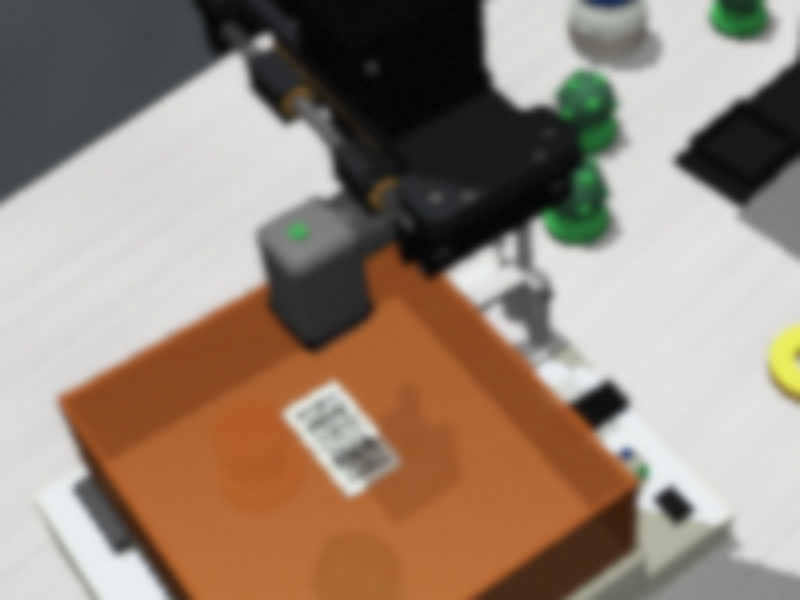

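>>> {"fn": "send_rows", "kwargs": {"steps": [[0,0,0,-0.01,0.003,-0.008,1],[0,0,0,-0.03,0.008,-0.008,1],[0,0,0,-0.045,0.013,-0.002,1],[0,0,0,-0.045,0.013,0,1],[0,0,0,-0.045,0.013,0,1],[0,0,-1,-0.045,0.013,0,1],[0,0,-2,-0.045,0.013,0,1],[0,0,-2,-0.045,0.012,0,1],[0,0,-2,-0.035,0.009,0,1],[0,0,-1.5,-0.015,0.003,0,1]]}}

```text
time: 62.0
ee_pos: [0.5992, -0.2603, 0.3021]
eef_rot: [0.711, 0.703, -0.0, 0.003]
ft_force: [-0.1, 0.4, -1.9]
width: 0.0292
```

Run:
```python
from h import *
tl([.5964,-.2704,.16],-1.1)
```

```text
t62.0 pos [ 0.5992 -0.2603  0.3021] yaw_y -0.7 tilt [ 0.003 -0.004] w 0.0292 F [-0.1  0.4 -1.9]
  turn about tool z: 0.4
  shift after that turn (mm) [-10.2  -2.6 142.1]
  level rotvec tool deg [0.2  0.21 0.  ]
  shift now (mm) [ -9.6  -3.2 142.1]
```

>>> {"fn": "send_rows", "kwargs": {"steps": [[0.2,0.2,0.4,-0.006,-0.002,0,1],[0,0,0,0,0,0.01,1],[0,0,0,0,0,0.025,1],[0,0,0,0,0,0.03,1],[0,0,0,0,0,0.03,1],[0,0,0,0,0,0.025,1],[0,0,0,0,0,0.012,1],[0,0,0,0,0,0.003,1],[0,0,0,0,0,0,1],[0,0,0,0,0,0,1]]}}

```text
time: 63.0
ee_pos: [0.5963, -0.262, 0.1643]
eef_rot: [0.714, 0.7, 0.002, 0.001]
ft_force: [-0.8, -0.4, -1.7]
width: 0.0298
```

Run:
```python
from h import *
tl([.5964,-.2704,.11],-1.1)
```

```text
t63.0 pos [ 0.5963 -0.262   0.1643] yaw_y -1.2 tilt [0.003 0.001] w 0.0298 F [-0.8 -0.4 -1.7]
  turn about tool z: -0.1
  shift after that turn (mm) [-8.4  0.2 54.3]
  level rotvec tool deg [ 0.19 -0.07  0.  ]
  shift now (mm) [-8.5  0.  54.2]
```

>>> {"fn": "send_rows", "kwargs": {"steps": [[0.2,0,0,-0.008,0,0,1],[0,0,0,0,0,0,1],[0,0,0,0,0,0.012,1],[0,0,0,0,0,0.018,1],[0,0,0,0,0,0.014,1],[0,0,0,0,0,0.006,1],[0,0,0,0,0,0,1],[0,0,0,0,0,0,1],[0,0,0,0,0,0,1],[0,0,0,0,0,0,1]]}}

```text
time: 64.0
ee_pos: [0.5983, -0.2718, 0.1149]
eef_rot: [0.715, 0.699, 0.001, 0.002]
ft_force: [-0.1, 0.0, -1.2]
width: 0.0298
```

Run:
```python
from h import *
tl([.5964,-.2704,.0577],-1.1)
im,d=snap('side','side17')
cv2.imwrite('pics/s17c.png',cv2.resize(im[80:240,290:490],None,fx=3.7,fy=3.7))
```

```text
t64.0 pos [ 0.5983 -0.2718  0.1149] yaw_y -1.2 tilt [ 0.005 -0.001] w 0.0298 F [-0.1  0.  -1.2]
  turn about tool z: -0.1
  shift after that turn (mm) [ 1.4 -2.  57.2]
  level rotvec tool deg [0.3  0.06 0.  ]
  shift now (mm) [ 1.4 -2.3 57.2]
```

View pics/s17c.png

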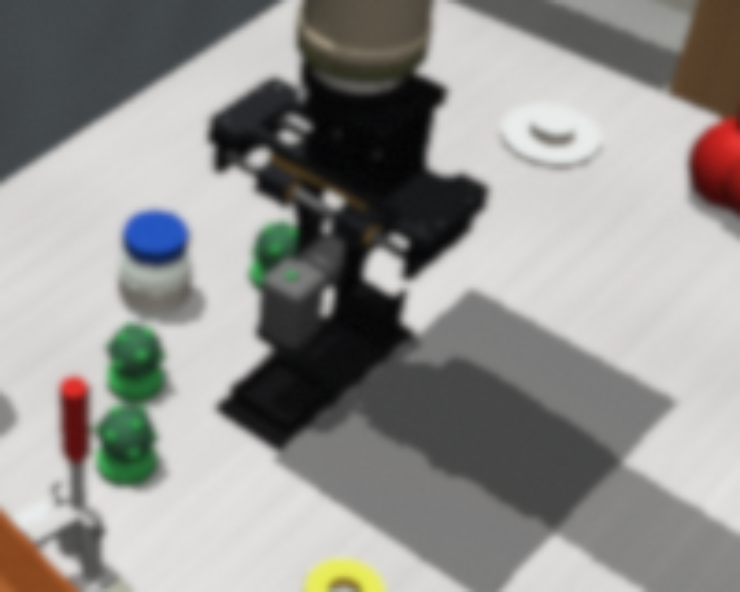

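>>> {"fn": "send_rows", "kwargs": {"steps": [[0.3,0,0,0.001,-0.002,0,1],[0,0,0,0,0,0,1],[0,0,0,0,0,0.008,1],[0,0,0,0,0,0.01,1],[0,0,0,0,0,0.008,1],[0,0,0,0,0,0.004,1],[0,0,0,0,0,0,1],[0,0,0,0,0,0,1],[0,0,0,0,0,0,1],[0,0,0,0,0,0,1]]}}

```text
time: 65.05
ee_pos: [0.5963, -0.2707, 0.0823]
eef_rot: [0.715, 0.699, -0.0, 0.0]
ft_force: [-0.1, -0.0, -1.7]
width: 0.0296
```

Run:
```python
from h import *
tl([.5964,-.2704,.0577],-1.1)
```

```text
t65.0 pos [ 0.5963 -0.2707  0.0823] yaw_y -1.2 tilt [-0.    -0.001] w 0.0296 F [-0.1 -0.  -1.7]
  turn about tool z: -0.1
  shift after that turn (mm) [ 0.3  0.1 24.6]
  level rotvec tool deg [-0.01  0.06  0.  ]
  shift now (mm) [ 0.3  0.1 24.6]
```

>>> {"fn": "send_rows", "kwargs": {"steps": [[0,0,0,0,0,0.005,1],[0,0,0,0,0,0.006,1],[0,0,0,0,0,0.005,1],[0,0,0,0,0,0.004,1],[0,0,0,0,0,0.002,1],[0,0,0,0,0,0,1],[0,0,0,0,0,0,1],[0,0,0,0,0,0,1],[0,0,0,0,0,0,1],[0,0,0,0,0,0,1]]}}

```text
time: 66.05
ee_pos: [0.5966, -0.2709, 0.0589]
eef_rot: [0.715, 0.699, -0.0, 0.001]
ft_force: [-0.5, -0.8, -2.0]
width: 0.0296
```

Run:
```python
from h import *
tl([.5964,-.2704,.0577],-1.1)
```

```text
t66.0 pos [ 0.5966 -0.2709  0.0589] yaw_y -1.2 tilt [ 0.001 -0.002] w 0.0296 F [-0.5 -0.8 -2. ]
  turn about tool z: -0.1
  shift after that turn (mm) [ 0.5 -0.2  1.2]
  level rotvec tool deg [0.04 0.09 0.  ]
  shift now (mm) [ 0.5 -0.2  1.2]
```

>>> {"fn": "send_rows", "kwargs": {"steps": [[0,0,0,0,0,0.001,1],[0,0,0,0,0,0,1],[0,0,0,0,0,0,1],[0,0,0,0,0,0,0.2],[0,0,0,0,0,0,-0.2],[0,0,0,0,0,0,-0.4],[0,0,0,0,0,0,-0.4],[0,0,0,0,0,0,-0.4],[0,0,0,0,0,0,-0.4],[0,0,0,0,0,0,-0.4]]}}

```text
time: 67.05
ee_pos: [0.5974, -0.271, 0.059]
eef_rot: [0.715, 0.699, 0.0, 0.002]
ft_force: [-0.0, 0.1, -0.5]
width: 0.0604
```

>>> {"fn": "send_rows", "kwargs": {"steps": [[0,0,0,0,0,-0.005,-0.4],[0,0,0,0,0,-0.015,-0.4],[0,0,0,0,0,-0.025,-0.4],[0,0,0,0,0,-0.03,-0.4],[0,0,0,-0.02,-0.02,-0.03,-0.4],[0,0,0,-0.03,-0.03,-0.02,-0.4],[0,0,0,-0.03,-0.03,-0.01,-0.4],[0,0,0,-0.03,-0.03,0,-0.4],[0,0,0,-0.02,-0.02,0,-0.4],[0,0,0,0,0,0,-0.4]]}}

```text
time: 68.05
ee_pos: [0.4621, -0.4006, 0.2105]
eef_rot: [0.713, 0.701, 0.001, 0.006]
ft_force: [0.3, 0.1, -0.0]
width: 0.0608
```

Run:
```python
from h import *
tl([.5964,-.2704,.0577],-1.1)
im,d=snap('side','side18');snap('top','top18')
cv2.imwrite('pics/s18c.png',cv2.resize(im[80:280,200:470],None,fx=2.9,fy=2.9))
```

```text
t68.0 pos [ 0.4621 -0.4006  0.2105] yaw_y -0.9 tilt [ 0.009 -0.007] w 0.0608 F [ 0.3  0.1 -0. ]
  turn about tool z: 0.2
  shift after that turn (mm) [132.8 131.8 152.8]
  level rotvec tool deg [0.5  0.39 0.  ]
  shift now (mm) [133.4 130.9 153.1]
```

View pics/s18c.png

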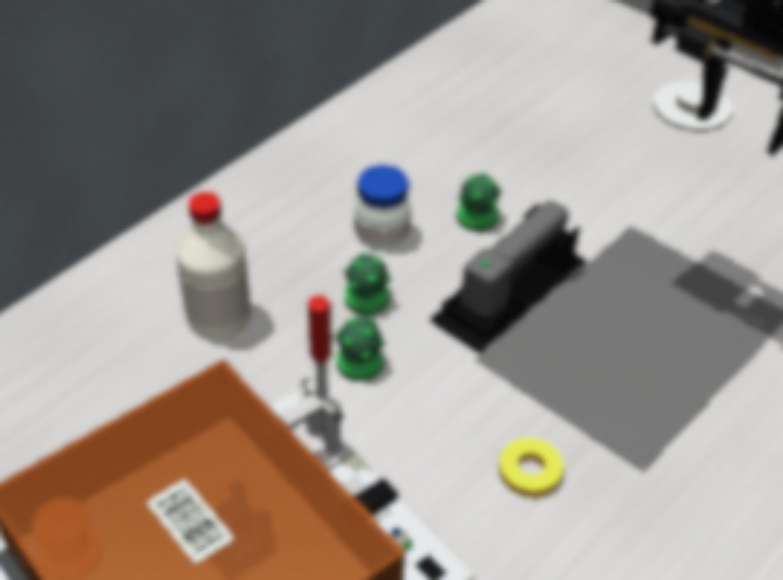

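View pics/top18.png

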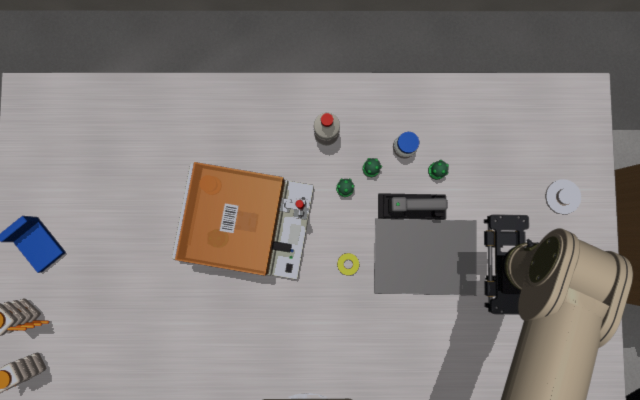

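Run:
```python
from h import *
a=np.load('pics/top18.npz');im=a['im'];d=a['d']
s=np.load('pics/side18.npz')['im'];s0=np.load('pics/side9.npz')['im']
cv2.imwrite('pics/f1.png',cv2.convertScaleAbs(cv2.resize(im[155:285,165:325],None,fx=4.5,fy=4.5,interpolation=cv2.INTER_CUBIC),alpha=1.3))
cv2.imwrite('pics/f2.png',cv2.convertScaleAbs(cv2.resize(s[190:360,180:370],None,fx=4,fy=3.5,interpolation=cv2.INTER_CUBIC),alpha=1.3))
P=pts('top',d);q=P[202:207,393:402,2];print('scanner top z',np.median(q[q>0]),np.median(P[202:207,410:440,2]))
```

```text
scanner top z 0.07242989777918529 0.07086123949716405
```

View pics/f1.png

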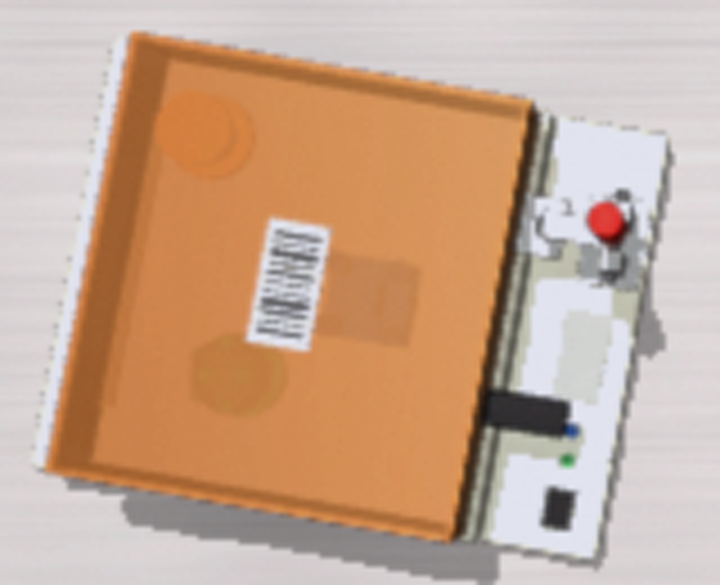

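View pics/f2.png

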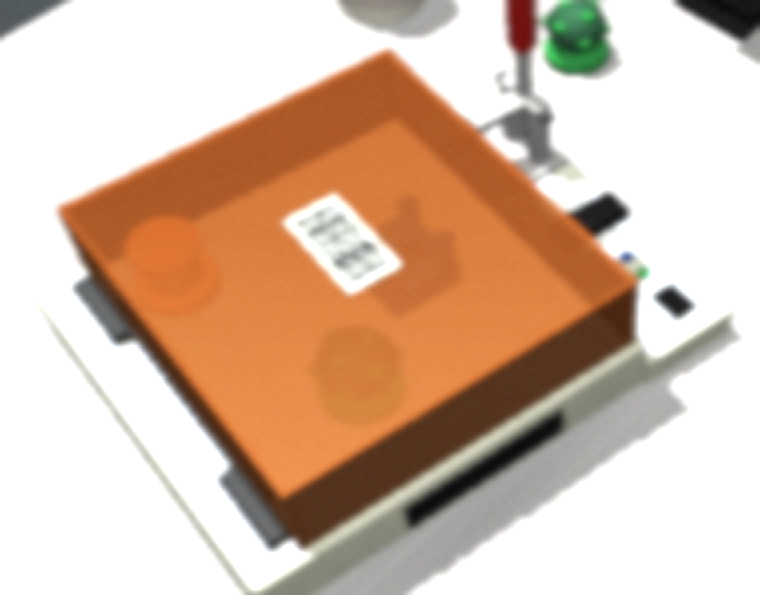

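Run:
```python
from h import *
for n,(u,v),z in [('top',(165+196/4.5,155+132/4.5),.105),('top',(165+211/4.5,155+137/4.5),.061),('side',(180+164/4,190+243/3.5),.105),('side',(180+176/4,190+277/3.5),.061)]:
    print(n,u,v,toU(ray(n,u,v,z)).round(1))
for x,y in[(74,-65),(72,-68)]: print([proj(n,U(x,y,z)).round(1) for n in('top','side') for z in(105,55)])
```

```text
top 208.55555555555554 184.33333333333334 [ 66.5 -70.4 105. ]
top 211.88888888888889 185.44444444444446 [ 69.2 -72.3  61. ]
side 221.0 259.42857142857144 [ 69.3 -72.1 105. ]
side 224.0 269.1428571428571 [ 68.8 -76.3  61. ]
[array([205., 186.]), array([210. , 188.3]), array([220.6, 262.8]), array([224.9, 275.4])]
[array([206.1, 184.9]), array([211. , 187.3]), array([220.8, 261.4]), array([225. , 273.9])]
```

>>> {"fn": "send_rows", "kwargs": {"steps": [[0,0,0,0,0,0,-0.4],[0,0,0,0,0,0,-0.4],[0,0,0,0,0,0,-0.4],[0,0,0,0,0,0,-0.4],[0,0,0,0,0,0,-0.4],[0,0,0,0,0,0,-0.4],[0,0,0,0,0,0,-0.4],[0,0,0,0,0,0,-0.4],[0,0,0,0,0,0,-0.4],[0,0,0,0,0,0,-0.4]]}}

```text
time: 69.15
ee_pos: [0.4695, -0.3915, 0.2111]
eef_rot: [0.708, 0.706, 0.003, 0.005]
ft_force: [-0.2, -0.3, 0.6]
width: 0.061
```

Run:
```python
from h import *
A=np.load('pics/side18.npz');im,d=A['im'],A['d'];P=toU(pts('side',d));mm=(d>.3)&(abs(P[...,0])<95)&(abs(P[...,1])<105)&(P[...,2]>110)&(P[...,2]<150)
q=P[mm];print('hood plane',np.linalg.lstsq(np.c_[q[:,:2],np.ones(len(q))],q[:,2],rcond=None)[0].round(4))
hsv=cv2.cvtColor(im,cv2.COLOR_BGR2HSV);m=((cv2.inRange(hsv,(0,150,60),(6,255,255))>0)|(cv2.inRange(hsv,(174,150,60),(180,255,255))>0));m[:175]=0;m[215:]=0;m[:,:295]=0;m[:,330:]=0
v,u=np.nonzero(m);print('handle slope',np.polyfit(v,u,1)[0].round(3))
from bench import close_job
print(close_job())
```

```text
hood plane [ 7.000000e-04 -2.000000e-04  1.254799e+02]
handle slope 0.033
the job is handed in; nothing more can be done
None
```

The job is done and was handed in at about 69 s. The spool, castle and lattice, the three models on the mat, stand on the mirror. The hood is shut and clamped, the label is logged, and the scanner is back nose down in its holder.

**Final checks**
- **Hood:** its top plane is level and at a height of about 125.5 mm, against a nominal 126 mm.
- **Clamp:** the slope of the red handle in the side view matches an angle of 0 rad. I did not check the rubber tip on the lug in a close view.
- **Scan:** the scanner's nose pointed straight down, about 10 cm above the middle of the label. The arm held that pose without measurable movement for over 2 s.
- **Scanner:** its top is at about 71–72 mm, the same height as before I picked it up.
- **Bystanders:** the wash bottle, jar and ring are where they started in the last top view.

**What did not go as expected**
- **Spool:** it was knocked about 4 cm under the shut hood after the scan, while the arm was away from the unit. Two views show it still upright at about x = 68, y = -72 mm of the unit. It is clear of the walls and the other models, so I left the hood shut.
- **Clamp throw:** at the end of the throw the tool tilted about 3° and pulled with about 8–12 N. The handle stayed upright after I let go.

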